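Pack the hold-down press with spacers and hold it shut

ROBOT

A 6-joint arm with a two-finger parallel gripper is mounted at the origin on a cart in front of the work surface, level with it; the furniture and walls round the work are solid. World frame = base frame: x ahead of the robot, y to its left, z up, the work surface at z = 0. Lengths are in mm, angles in rad, forces in N, time in s.
With the tool pointing down it reaches from about 350 to 975 mm from the base axis. Payload 7.1 kg.
Tool frame: the origin (TCP) lies on the centre line of the jaws, within the pads' length; the fingertips stand 8 mm ahead of it and the grasp point (between the pads) lies 11 mm behind it; z points along the fingers, x is the direction in which the jaws open and shut, and the axes are right-handed (so a half turn about z gives the same grasp; the last joint's range is limited). The gripper opens to 88 mm and grips with 3 to 60 N. Pads are 20 mm wide; open, the fingers measure 115 mm over their backs; the gripper's body (75 mm by 178 mm) begins 61 mm behind the grasp point.
Start: joints at [-1.364, 0.423, 1.63, -0, 1.089, -0.019], TCP at [139.948, -609.113, 194.375] pointing down, gripper open.
Joint ranges: [-3, 3], [-0.9, 2.11], [0.09, 2.58], [-1.31, 4.45], [0.11, 2.69], [-2.54, 2.54]. Speed limits (rad/s): [2.39, 2.39, 3.01, 3.14, 3.14, 3.14].

INTERFACE

Orientations are given as a rotation vector (axis times angle).
In Python, from workcell import ctrl gives the robot as it stands.
- The arm moves only by the shell command python3 -m handwheel 'ROWS'. ROWS is JSON, a list of rows, each a list of 3 entries, a list of its own where there are three numbers: the turn, a rotation vector about the tool's x, y, z in rad, then the shift along the tool's x, y, z in mm, then the opening, from 0 (shut) to 1 (fully open). In form: [[[ax, ay, az], [tx, ty, tz], jaw], ...]. A call has exactly 10 rows; each row shifts and turns the pose as measured when the row begins, along the tool's axes as they then stand; what a row does not reach is not made up. A row lasts 1/12 s, in which the tool goes at most 41.7 mm and 7.16 degrees, less where a joint would pass 70% of its speed; a pose out of reach is approached as far as the arm can. A call with a gripper value outside its range is refused whole. The fingers move at their own pace and stop on an object; the grip force is fixed at half the most. Time passes only in rows, so rows that do not move let the fingers close, or fill a call up. It gives the time, the measured TCP pose, the force and the opening at its end, in the units of the state.
- ctrl.get_obs(): the state, without advancing time (a new reading comes with each control period).
- ctrl.get_image(name): name is "scene" or "top" or "wrist"; returns a dict with "pixels" (420x560x3 uint8, red, green, blue), "camera_matrix" (3x3 intrinsics, pixels), "rvec" (rotation vector, rad) and "tvec" (3), from world to camera coordinates, as OpenCV has them. Camera axes: x right, y down, z forward; pixel columns grow to the right and rows downward; lengths in mm; the calibration is good to about 2 mm. A picture is of the moment at which its call begins. There is no depth.
- ctrl.close_job(): hands the job in, once; it reports no verdict.
Trained networks look in a picture, given as the dict that the camera call returned (one of the last four; its "shot" number tells which), for a name from the list of things; names that differ only in an ending like _2 or _b are one class to them, and where a whole thing is asked for, a point or a joint stands for the part that bears it (a point fixed in the world has none). Each returns a list of dicts, best first, with "score" (0 to 1); they miss things now and then, are a little off and sometimes report something else, mostly with a low value. They report only what shows in the picture. A call takes as long as a camera call. They do not tell look-alikes from the thing itself.
- ctrl.look_for(picture, query): "position" ([x, y, z] in mm, in the coordinates of the camera as it stood for that picture, good to about 4 mm: the middle of the surface that is visible of it).
- ctrl.spot_point(picture, query): "position" ([x, y, z] in mm, in the coordinates of the camera as it stood for that picture, good to about 4 mm: a listed point, or the origin of a listed thing).
The state is a dict: "t": time; "qpos": joint angles; "qvel": joint speeds; "joint_torque": joint torques, N m; "ee_pos": TCP position; "orientation": TCP orientation; "ft_force": force on the tool from outside, world axes, zero at the start; "moment": the same for the moment, N m; "width": finger opening in mm.
Only numpy, scipy, OpenCV 4.12 (cv2) and the standard library are available. Lean on these libraries where they do the work, as an engineer would, in place of code of your own. Each camera call takes 0.05 s, during which the arm holds its last target.

TASK

Turn the black pointer knob on the press back to its zero stop, then lay green spacer discs one at a time, flat and centred, on the sample disc that lies under the press lever, using just as many as it takes for the foot to bear on the stack before the lever reaches its own end stop. Then bring the lever down by its red crossbar until you feel the foot grip the stack, and finish there, still holding the crossbar and pressing it down firmly but not hard (about 10 N). Leave both sample discs where they lie, the one under the lever and the spare beside it.

Things in the scene. Friction and masses are not known exactly. Their poses are not given: they have to be found in the camera images.
- nest (a point): Centre of the marked ring on the grey press plate where the sample lies under the lever, on the plate's top face (12 mm above the bench). Its axes are those of the press: x points from the nest to the lever's hinge, away from the robot, y to the left, z up. The plate is 240 mm along y and 200 mm along x, from 57 mm in front of the nest to 143 mm behind it, fixed to the bench.
- spare_place (a point): Centre of the second marked ring on the same plate, 85 mm to the right of the nest (press -y), on the plate's top face. The other sample disc lies here; it is not to be moved.
- pointer (a joint): Angle of the black pointer knob. 0 is the zero stop (red pointer on the red mark, toward the robot, press -x); it starts 0.5 to 1.3 rad away and grows counter-clockwise seen from above, so it is turned clockwise home. It stays where it is left (friction 0.03 N m).
- pointer_grip (a point): Middle of the knob's grip, on its upright axis, 82 mm to the left of the nest (press +y) and 46 mm above the plate's top. The grip is an upright bar 38 mm long, 12 mm wide and 24 mm high, from 12 mm above this point to 12 mm below; the point's x axis runs along the bar (the pointer is at its -x end) and turns with the knob. Below it is a round black dial 68 mm in diameter.
- lever_angle (a joint): Angle of the steel lever about its level hinge. 0 is the lever level on its own end stop, where the foot's tip is 17 mm above the plate; it grows as the lever is lifted (about +1 mm of foot height for each 0.0087 rad) to 1.75. It starts about upright (1.57 to 1.72) and stays there by friction (0.08 N m). The lever weighs 190 g and has no spring.
- lever_hinge (a point): Centre of the lever's hinge, 115 mm behind the nest (press +x) and 43 mm above the plate's top; the hinge axis is the press's y.
- lever: The whole steel lever with its foot and crossbar, origin at its hinge; its own -x axis runs along the arm to the crossbar.
- crossbar (a point): Red crossbar at the lever's free end, this point at its middle: a cylinder 24 mm in diameter and 34 mm long lying along the press's y, 180 mm from the hinge. With the lever at 0 it is 65 mm in front of the nest and 43 mm above the plate's top; with the lever at angle q it is 180 cos(q) mm in front of the hinge (press -x) and 180 sin(q) mm above it. It can be pinched by its two flat ends from above and turns between the fingers. The arm beside it is an 11 mm rod.
- pressure_foot (a point): Brass foot under the lever, 18 mm in diameter; this point is its rounded tip. It is 115 mm from the hinge along the lever, so it comes down on the nest's centre.
- sample_steel_mid (a point): Centre of the steel sample disc with a small central hole, 28 mm in diameter and 12 mm thick. It lies flat either in the nest or on the spare place. In the nest it leaves 5 mm under the foot at the end stop.
- sample_steel: The same steel disc, origin at the centre of its underside.
- sample_white_mid (a point): Centre of the white plastic sample disc, 38 mm in diameter and 6 mm thick. It lies flat either in the nest or on the spare place. In the nest it leaves 11 mm under the foot at the end stop.
- sample_white: The same white disc, origin at the centre of its underside.
- spacer_a_mid (a point): Green sample-material disc used as a spacer, 38 mm in diameter and 8 mm thick, 17 g, lying flat on the bench at the left; three identical ones, not all are needed. This point is its centre, 4 mm above its underside.
- spacer_a: The same green disc, origin at the centre of its underside.
- spacer_b_mid (a point): Green sample-material disc used as a spacer, 38 mm in diameter and 8 mm thick, 17 g, lying flat on the bench at the left; three identical ones, not all are needed. This point is its centre, 4 mm above its underside.
- spacer_b: The same green disc, origin at the centre of its underside.
- spacer_c_mid (a point): Green sample-material disc used as a spacer, 38 mm in diameter and 8 mm thick, 17 g, lying flat on the bench at the left; three identical ones, not all are needed. This point is its centre, 4 mm above its underside.
- spacer_c: The same green disc, origin at the centre of its underside.
Mind the look-alikes: they are no part of the job. Leave any turquoise or yellow look-alike of the spacer_a alone.

How it is judged:
By the outcome, as a careful person would: the job done as asked, in the order asked, and still so for the second after the job is handed in, while the arm keeps its last pose, push and grip.
It also fails if it takes over 72 s, if anything falls off the work surface, if the arm or the gripper's body presses on something with over 40 N, if the wrist force passes 120 N, or if a joint passes its speed limit or range.

## Working session

There is one attempt and no reset: what is moved stays moved. The work goes in short steps, Python scripts to look and compute and a shell command to move; the robot and the scene stay as the last step left them, time stands still between calls to the robot, and variables do not carry over. Pictures are saved under pics/ and viewed, and the job is handed in when it is done.

```bash
ls -la; mkdir -p pics; cat > h.py <<'E'
import numpy as np, cv2
from workcell import ctrl
def shot(name,fn=None):
    p=ctrl.get_image(name)
    if fn: cv2.imwrite('pics/'+fn, cv2.cvtColor(p['pixels'],cv2.COLOR_RGB2BGR))
    return p
def toworld(p,c):
    R=cv2.Rodrigues(np.array(p['rvec'],float))[0]
    return R.T@(np.array(c,float)-np.array(p['tvec'],float).ravel())
def px(p,w):
    r=cv2.projectPoints(np.array([w],float),np.array(p['rvec'],float),np.array(p['tvec'],float),np.array(p['camera_matrix'],float),None)[0]
    return r.ravel()
def ray(p,uv,z):
    R=cv2.Rodrigues(np.array(p['rvec'],float))[0];t=np.array(p['tvec'],float).ravel()
    d=R.T@np.linalg.inv(p['camera_matrix'])@np.array([uv[0],uv[1],1.]);o=-R.T@t
    return o+d*(z-o[2])/d[2]
E
python3 - <<'E'
from h import *
np.set_printoptions(precision=2,suppress=True)
print(ctrl.get_obs())
for n in ('scene','top','wrist'):
    p=shot(n,n+'0.png')
    for q in ['nest','spare_place','pointer_grip','lever_hinge','crossbar','pressure_foot','sample_steel_mid','sample_white_mid','spacer_a_mid']:
        for d in ctrl.spot_point(p,q):
            w=toworld(p,d['position']);print(n,q,round(d['score'],2),w,px(p,w))
E
```

```text
total 12
drwxr-xr-x  3 agent agent 4096 Dec  7 15:32 .
drwxr-xr-x 23 root  root  4096 Dec  7 15:32 ..
drwxr-xr-x  2 agent agent 4096 Dec  7 15:32 pics
{'t': 0.0, 'qpos': array([-1.36,  0.42,  1.63, -0.  ,  1.09, -0.02]), 'qvel': array([-0.,  0.,  0.,  0., -0.,  0.]), 'joint_torque': array([  0.  , -54.46, -27.37,   0.06,   0.02,  -0.  ]), 'ee_pos': array([ 139.83, -608.52,  193.61]), 'orientation': array([-2.46,  1.96,  0.  ]), 'ft_force': array([-0.85, -0.67, -0.02]), 'moment': array([-0.02,  0.  ,  0.05]), 'width': 88.15719013704074}
scene nest 0.75 [551.75  -7.06   9.12] [329.3  218.43]
scene spare_place 0.69 [535.98 -86.24   5.7 ] [364.18 211.3 ]
scene spare_place 0.33 [535.21 -86.65  12.08] [364.93 208.97]
scene pointer_grip 0.59 [570.92  77.03  58.38] [290.2  207.19]
scene lever_hinge 0.63 [668.03 -22.3   54.8 ] [303.4  170.61]
scene crossbar 0.74 [540.76 252.42   1.78] [217.53 271.89]
scene crossbar 0.7 [690.5  -28.27 238.47] [303.4   84.79]
scene crossbar 0.36 [554.18  -6.24  14.92] [328.46 215.66]
scene pressure_foot 0.63 [653.5  -22.34 171.37] [310.23 124.16]
scene sample_s
[... 561 characters left out ...]
19.83  57.43] [337.68 155.04]
top crossbar 0.87 [687.63 -25.52 235.54] [354.33 114.28]
top crossbar 0.59 [534.35 255.92   0.03] [205.88 222.18]
top pressure_foot 0.86 [650.91 -23.23 171.57] [347.77 146.36]
top pressure_foot 0.5 [666.5  -21.15  54.17] [338.11 155.23]
top sample_steel_mid 0.69 [537.35 -84.81  13.38] [367.03 220.04]
top sample_white_mid 0.75 [550.26  -5.6   16.73] [329.47 213.73]
top spacer_a_mid 0.8 [630.97 204.11   3.88] [230.78 177.37]
top spacer_a_mid 0.79 [444.94 214.98   4.33] [224.15 264.42]
top spacer_a_mid 0.77 [418.11 -68.62   4.71] [360.08 277.35]
top spacer_a_mid 0.63 [522.12 179.04   2.95] [241.85 227.76]
top spacer_a_mid 0.36 [552.74  -3.89  19.11] [328.76 212.4 ]
```

View pics/scene0.png

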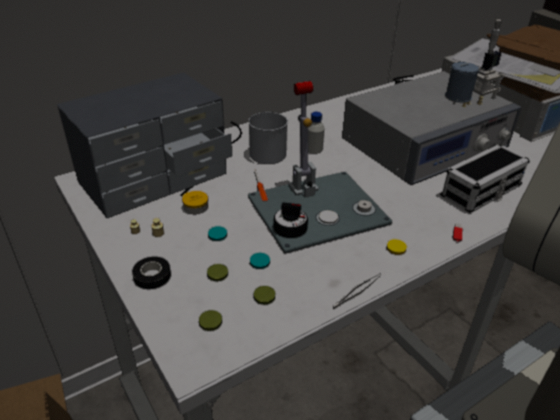

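View pics/top0.png

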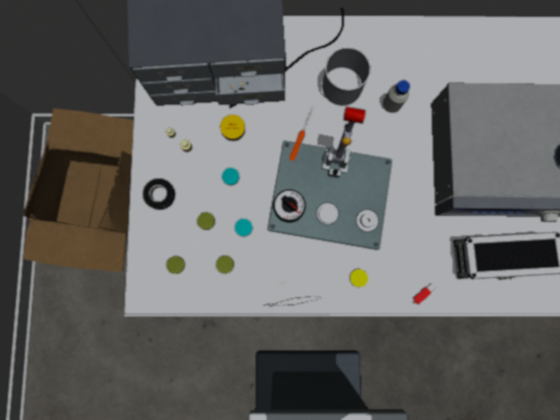

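```bash
python3 - <<'E'
import cv2,numpy as np
a=cv2.imread('pics/top0.png');b=cv2.imread('pics/scene0.png')
def g(x):return np.clip(x.astype(float)*1.5,0,255).astype('uint8')
A=cv2.resize(g(a[140:290,150:400]),None,fx=3.2,fy=3.2,interpolation=cv2.INTER_CUBIC)
B=cv2.resize(g(b[160:340,190:430]),None,fx=3.2,fy=3.2,interpolation=cv2.INTER_CUBIC)
cv2.imwrite('pics/c1.png',A);cv2.imwrite('pics/c2.png',B)
E
```

```text
(no output)
```

View pics/c1.png

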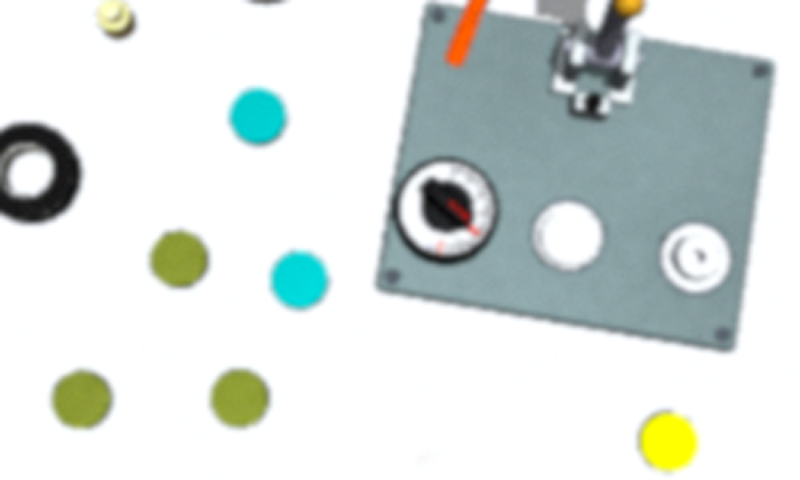

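View pics/c2.png

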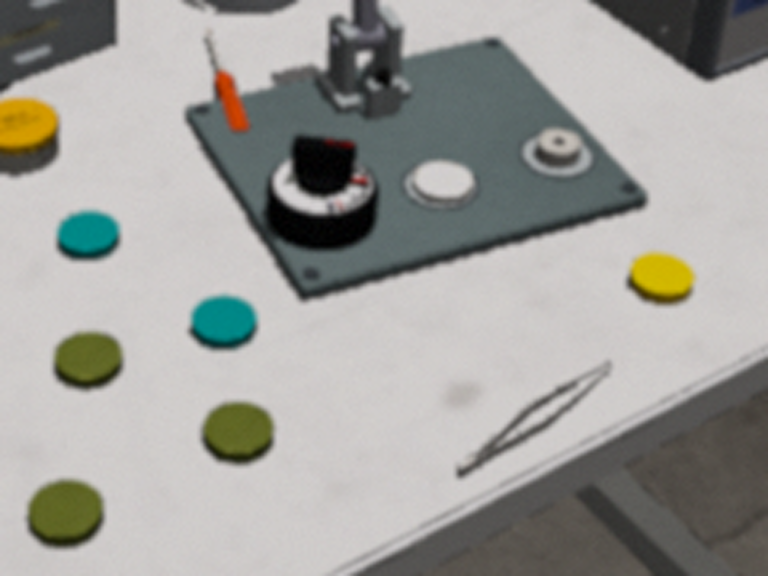

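```bash
python3 - <<'E'
from h import *
from scipy.optimize import least_squares
np.set_printoptions(precision=2,suppress=True)
p=shot('top','top1.png'); s=shot('scene','scene1.png')
# greens
for nm,q in(('top',p),('scene',s)):
    hsv=cv2.cvtColor(q['pixels'],cv2.COLOR_RGB2HSV)
    m=cv2.inRange(hsv,(25,100,40),(45,255,200))
    n,l,st,c=cv2.connectedComponentsWithStats(m)
    for i in range(1,n):
        if st[i,4]>60: print(nm,'green',c[i],st[i],q['pixels'][int(c[i][1]),int(c[i][0])],ray(q,c[i],6))
# plate corners, refine by mask quad
im=p['pixels'].astype(int); hsv=cv2.cvtColor(p['pixels'],cv2.COLOR_RGB2HSV)
print(hsv[235,300],hsv[180,300])
off=np.array([150,140])
C=np.array([[427,2],[775,62],[735,351],[376,290]])/3.2+off-.35
W=np.array([ray(p,c,12) for c in C]);print('corners',W)
# press coords: BL-left far (143,y120) ; far right (143,-120); near right(-57,-120);near left(-57,120)
P=np.array([[143,120],[143,-120],[-57,-120],[-57,120]])
def f(v):
    c,sn=np.cos(v[2]),np.sin(v[2]);R=np.array([[c,-sn],[sn,c]])
    return ((P@R.T+v[:2])-W[:,:2]).ravel()
r=least_squares(f,[550,-4,0]);print('nest',r.x,r.fun)
def pw(a,b,v=r.x):
    c,sn=np.cos(v[2]),np.sin(v[2]);return np.array([v[0]+c*a-sn*b,v[1]+sn*a+c*b])
print('spare',pw(0,-85),'knob',pw(0,82),'hinge',pw(115,0),'xbar0',pw(-65,0))
for nm,q in(('top',p),('scene',s)):
  for a,b,z in((0,0,18),(0,-85,12),(0,82,70),(-57,120,12),(143,-120,12),(143,120,12),(-57,-120,12)):
    w=pw(a,b);print(nm,(a,b),px(q,[*w,z]))
E
```

```text
top green [232.13 126.38] [220 115  25  24 395] [168 136   0] [744.25 202.72   6.  ]
top green [205.5 220.5] [198 213  16  16 208] [ 95 104  34] [537.2  255.86   6.  ]
top green [174.98 264.51] [167 257  17  16 220] [ 94 104  33] [444.71 317.23   6.  ]
top green [224.5  264.06] [217 256  16  17 218] [ 96 107  35] [445.62 214.06   6.  ]
top green [358.61 277.65] [350 269  18  18 260] [171 173   0] [417.47 -65.32   6.  ]
scene green [543.47  78.2 ] [525  75  35   9 148] [107 101  61] [  773.35 -1035.68     6.  ]
scene green [396.4 245.6] [387 239  20  14 223] [139 122   0] [419.62 -67.6    6.  ]
scene green [217.03 271.34] [208 265  19  14 224] [64 68 24] [538.45 254.36   6.  ]
scene green [264.05 293.77] [254 286  21  16 261] [65 70 25] [447.2 212.2   6. ]
scene green [209.91 319.18] [199 311  22  17 306] [64 68 24] [446.   315.47   6.  ]
[95 31 98] [ 93  42 110]
corners [[ 711.16   91.58   12.  ]
 [ 669.75 -142.18   12.  ]
 [ 475.91 -109.07   12.  ]
 [ 515.83  125.21   12.  ]]
nest [550.79  -1.29  -0.17] [ 0.98  1.02  1.52 -1.71 -1.73 -0.76 -0.77  1.45]
spare [536.31 -85.05] knob [564.76  79.51] hinge [664.11 -20.88] xbar0 [486.74   9.78]
top (0, 0) [327.48 213.39]
top (0, -85) [367.03 220.61]
top (0, 82) [289.52 202.76]
top (-57, 120) [266.46 230.64]
top (143, -120) [392.61 158.34]
top (143, 120) [282.62 139.84]
top (-57, -120) [379.73 250.17]
scene (0, 0) [327.63 216.12]
scene (0, -85) [363.98 208.97]
scene (0, 82) [291.1  204.34]
scene (-57, 120) [284.1  250.94]
scene (143, -120) [345.26 170.67]
scene (143, 120) [246.62 193.23]
scene (-57, -120) [393.57 220.87]
```

White disc lies in the nest (top px 327,213) and the steel one with the hole on the spare place (367,221). That leaves an 11 mm gap, so two green spacers are needed. In the top view the candidates are:
- Green: (205,220), (175,264), (224,264).
- Turquoise: (231,176), (243,227). These are look-alikes, left alone.
- Yellow: (359,278). Also a look-alike, left alone.
- Orange tin: (232,127). Not part of the job.

The crop confirms the three olive-green ones. The knob goes first.

```bash
python3 -m handwheel '[[[0,0,0],[-27,-26,0],1],[[0,0,0],[-27,-26,0],1],[[0,0,0],[-27,-26,0],1],[[0,0,0],[-27,-26,0],1],[[0,0,0],[-27,-26,0],1],[[0,0,0],[-27,-26,0],1],[[0,0,0],[-27,-26,0],1],[[0,0,0],[-27,-26,0],1],[[0,0,0],[-27,-26,0],1],[[0,0,0],[-27,-26,0],1]]'
python3 -m handwheel '[[[0,0,0],[-27,-26,0],1],[[0,0,0],[-27,-26,0],1],[[0,0,0],[-27,-26,0],1],[[0,0,0],[-27,-26,0],1],[[0,0,0],[-27,-26,0],1],[[0,0,0],[-27,-26,0],1],[[0,0,0],[-27,-26,0],1],[[0,0,0],[-27,-26,0],1],[[0,0,0],[-27,-26,0],1],[[0,0,0],[-27,-26,0],1]]'
cat >> h.py <<'E'
from scipy.spatial.transform import Rotation as Ro
def plan(x,y,z,yaw=None):
    o=ctrl.get_obs();R=Ro.from_rotvec(o['orientation']).as_matrix()
    cy=np.arctan2(R[1,0],R[0,0]);d=np.array([x,y,z])-o['ee_pos']
    print('t',round(o['t'],2),'at',o['ee_pos'].round(1),'yaw',round(cy,3),'tilt',R[:,2].round(3),'w',round(o['width'],1),'F',np.round(o['ft_force'],1))
    print('shift now-axes',(R.T@d).round(1),'dist',round(np.linalg.norm(d),1))
    if yaw is not None:
        az=cy-yaw;az=(az+np.pi)%(2*np.pi)-np.pi
        R2=R@Ro.from_rotvec([0,0,az]).as_matrix()
        print('az',round(az,3),'shift after-turn axes',(R2.T@d).round(1),'q6 then',(o['qpos'][5]+az).round(2))
def wb(o=None):
    pass
E
python3 - <<'E'
from h import *
np.set_printoptions(precision=2,suppress=True)
plan(565,79.5,150,-.70)
p=shot('wrist','w1.png')
for q in ['nest','spare_place','pointer_grip','sample_white_mid']:
    for d in ctrl.spot_point(p,q):
        w=toworld(p,d['position']);print(q,round(d['score'],2),w,px(p,w))
E
```

```text
t: 2.43
ee_pos: [337.2, -282.4, 193.7]
orientation: [2.443, -1.969, 0.01]
ft_force: [1.2, -0.2, -0.2]
width: 88.2
t: 3.27
ee_pos: [541.9, 55.0, 195.3]
orientation: [2.445, -1.97, 0.022]
ft_force: [1.4, -0.6, 0.0]
width: 87.9
t 3.27 at [541.9  55.  195.3] yaw -1.357 tilt [ 0.01 -0.01 -1.  ] w 87.9 F [ 1.4 -0.6  0. ]
shift now-axes [-19.6 -27.5  45.3] dist 56.5
az -0.657 shift after-turn axes [  1.3 -33.7  45.3] q6 then 0.79
nest 0.81 [550.91   0.72  14.18] [322.17 180.66]
spare_place 0.96 [540.91 -84.71  10.34] [382.06 200.45]
spare_place 0.39 [542.42 252.29   6.04] [126.23 144.61]
pointer_grip 0.88 [564.65  77.55  57.96] [264.18 163.18]
sample_white_mid 0.83 [553.69  -4.82  13.48] [326.8  179.35]
```

View pics/w1.png

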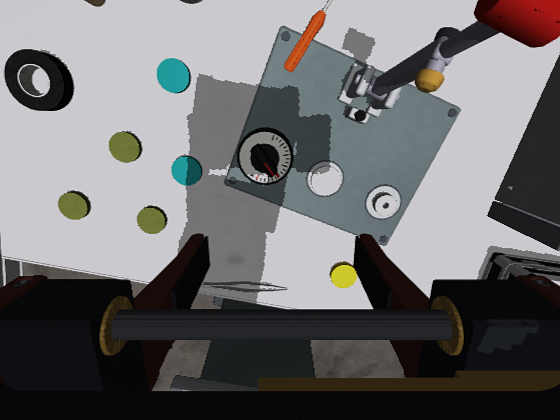

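The wrist view shows the knob at (264,157) with its pointer down-right, the white disc at (324,178), steel at (383,202), and the greens at (125,146), (74,205), (152,220).

```bash
python3 - <<'E'
from h import *
np.set_printoptions(precision=1,suppress=True)
p=shot('wrist','w2.png')
hsv=cv2.cvtColor(p['pixels'],cv2.COLOR_RGB2HSV)
m=cv2.inRange(hsv,(25,80,40),(45,255,200))
n,l,st,c=cv2.connectedComponentsWithStats(m)
for i in range(1,n):
    if 200<st[i,4]<2500: print('green',c[i],st[i,2:],ray(p,c[i],6),p['pixels'][int(c[i][1]),int(c[i][0])])
a=p['pixels'][:,:,::-1]
cv2.imwrite('pics/c3.png',cv2.resize(a[120:250,215:415],None,fx=4,fy=4,interpolation=cv2.INTER_CUBIC))
for v in((550.8,-1.3),): 
  for w in((550.8,-1.3,18),(536.3,-85,12),(564.8,79.5,70),(564.8,79.5,46)): print(w,px(p,w),(px(p,w)-[215,120])*4)
E
```

```text
green [121.9 145. ] [ 31  31 724] [539. 255.   6.] [110 118  54]
green [ 70.5 204.1] [ 30  27 614] [446.4 316.4   6. ] [110 117  53]
green [149.1 218.6] [ 29  26 575] [447.5 213.    6. ] [112 118  54]
(550.8, -1.3, 18) [322.8 180.2] [431.2 240.6]
(536.3, -85, 12) [380.5 202.7] [662.  330.7]
(564.8, 79.5, 70) [260.1 162.6] [180.6 170.4]
(564.8, 79.5, 46) [261.3 159.2] [185.3 157. ]
```

View pics/c3.png

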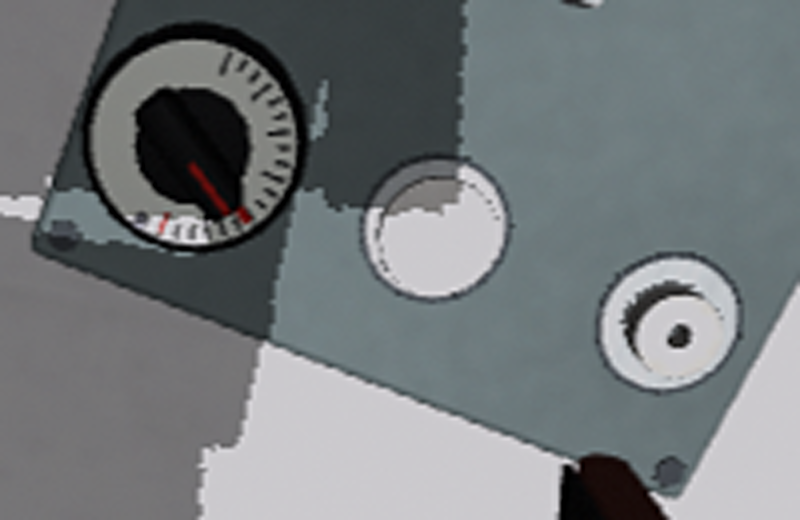

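```bash
python3 - <<'E'
from h import *
np.set_printoptions(precision=1,suppress=True)
o=ctrl.get_obs();print(o['ee_pos'],o['qvel'],o['orientation'])
p=shot('wrist','w3.png')
cv2.imwrite('pics/c4.png',cv2.resize(p['pixels'][120:250,215:415,::-1],None,fx=4,fy=4,interpolation=cv2.INTER_CUBIC))
f=lambda u,v:(u/4+215-.4,v/4+120-.4)
print('ring',ray(p,f(435,228),12),'disc',ray(p,f(442,240),18),'spare',ray(p,f(670,323),12))
for z in(40,43,46):print('dial',ray(p,f(195,137),z))
print('pointer tip',ray(p,f(242,215),46),'mark',ray(p,f(164,224),44),ray(p,f(192,165),70))
E
```

```text
[540.2  52.2 194.8] [-0. -0.  0.  0. -0.  0.] [ 2.4 -2.   0. ]
ring [554.1  -2.6  12. ] disc [551.9  -4.6  18. ] spare [539.5 -86.7  12. ]
dial [570.3  77.9  40. ]
dial [570.8  77.9  43. ]
dial [571.2  77.8  46. ]
pointer tip [551.9  60.1  46. ] mark [544.1  81.8  44. ] [567.   76.7  70. ]
```

View pics/c4.png

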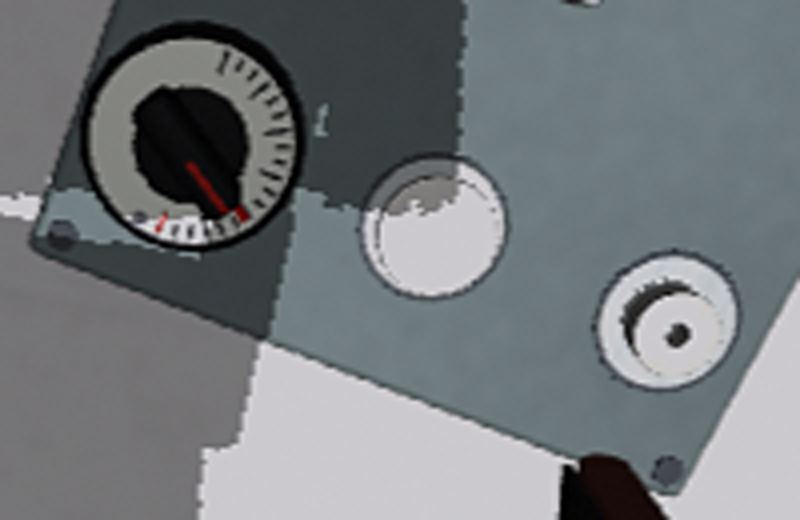

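```bash
python3 -m handwheel '[[[0,0,-0.11],[0,0,8],1],[[0,0,-0.11],[0,0,12],1],[[0,0,-0.11],[0,0,12],1],[[0,0,-0.11],[0,0,12],1],[[0,0,-0.11],[0,0,12],1],[[0,0,-0.11],[0,0,8],1],[[0,0,0],[2,-18,3],1],[[0,0,0],[1,-15,0],1],[[0,0,0],[0,0,0],1],[[0,0,0],[0,0,0],1]]'
python3 - <<'E'
from h import *
np.set_printoptions(precision=2,suppress=True)
plan(567,78,57,-.70)
p=shot('wrist','w4.png');t=shot('top','t4.png')
for P in(p,t):
  for q in ['nest','pointer_grip','sample_white_mid']:
    for d in ctrl.spot_point(P,q):
        w=toworld(P,d['position']);print(q,round(d['score'],2),w,px(P,w))
E
```

```text
t: 4.45
ee_pos: [560.2, 61.5, 127.9]
orientation: [2.951, -1.054, 0.019]
ft_force: [-0.1, -0.7, 0.4]
width: 87.9
t 4.45 at [560.2  61.5 127.9] yaw -0.686 tilt [ 0.01 -0.01 -1.  ] w 87.9 F [-0.1 -0.7  0.4]
shift now-axes [ -6.2 -17.3  70.8] dist 73.1
az 0.014 shift after-turn axes [ -6.4 -17.2  70.8] q6 then 0.81
nest 0.95 [551.33   1.17   8.91] [306.88 234.09]
nest 0.49 [541.98 -82.97  11.49] [344.   289.47]
pointer_grip 0.71 [566.96  76.36  57.54] [274.88 186.44]
sample_white_mid 0.93 [552.99  -1.13  13.05] [309.67 236.15]
sample_white_mid 0.53 [446.99 211.62  -2.73] [106.92 146.89]
sample_white_mid 0.22 [446.98 316.75  -2.75] [23.72 62.98]
nest 0.91 [552.26   1.07  10.12] [325.96 213.23]
pointer_grip 0.44 [537.9  254.13   0.68] [206.72 220.49]
sample_white_mid 0.4 [534.22 252.82  -1.08] [207.42 222.31]
```

View pics/w4.png

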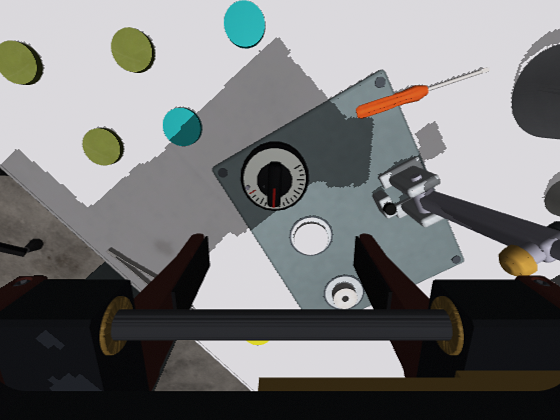

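```bash
python3 - <<'E'
from h import *
np.set_printoptions(precision=1,suppress=True)
p=shot('wrist')
cv2.imwrite('pics/c5.png',cv2.resize(p['pixels'][130:260,200:360,::-1],None,fx=5,fy=4.6,interpolation=cv2.INTER_CUBIC))
o=ctrl.get_obs();R=Ro.from_rotvec(o['orientation']).as_matrix()
for z in (46,58,70):
  for ty in(-30,-17,0): 
    w=o['ee_pos']+R@np.array([0,ty,0]);w[2]=z;u=px(p,w);print(z,ty,u,((u[0]-200)*5,(u[1]-130)*4.6))
f=lambda u,v:(u/5+200-.4,v/4.6+130-.4)
for uv,z in(((372,285),46),((372,330),12)): pass
E
```

```text
46 -30 [279.3 168.5] (np.float64(396.46195227296545), np.float64(176.97273600035746))
46 -17 [279.3 182.1] (np.float64(396.593694456688), np.float64(239.76503396764397))
46 0 [279.4 199.4] (np.float64(396.76058230466936), np.float64(319.3088154763127))
58 -30 [279.4 171. ] (np.float64(397.08655305340073), np.float64(188.6572927184924))
58 -17 [279.4 185.2] (np.float64(397.21496530199687), np.float64(253.98011497262598))
58 0 [279.5 203.2] (np.float64(397.3774132234263), np.float64(336.6167544914077))
70 -30 [279.6 173.8] (np.float64(397.76811102330186), np.float64(201.4073612510124))
70 -17 [279.6 188.6] (np.float64(397.8920374400744), np.float64(269.4719658484094))
70 0 [279.6 207.3] (np.float64(398.0485778165158), np.float64(355.44926676187436))
```

View pics/c5.png

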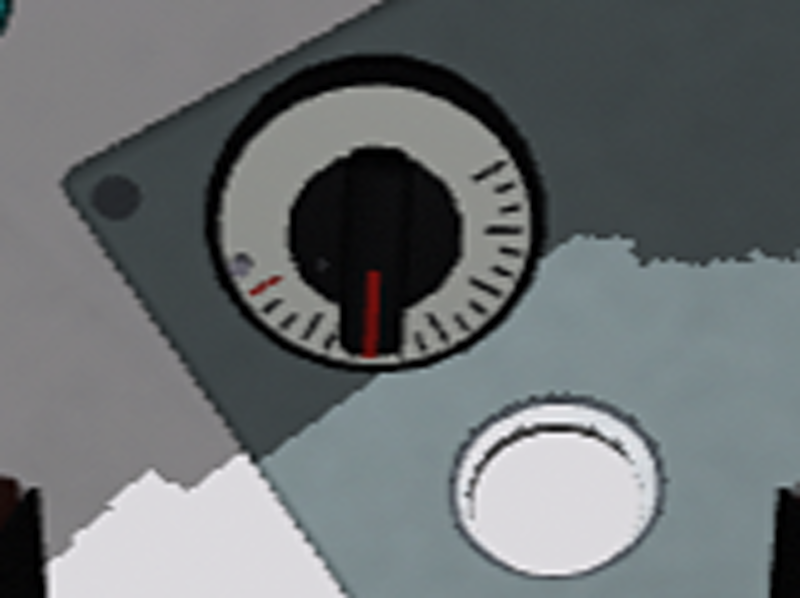

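```bash
python3 -m handwheel '[[[0,0,0],[-2,-9,8],1],[[0,0,0],[-2,-9,14],1],[[0,0,0],[0,0,14],1],[[0,0,0],[0,0,14],1],[[0,0,0],[0,0,10],1],[[0,0,0],[0,0,6],1],[[0,0,0],[0,0,1],1],[[0,0,0],[0,0,0],1],[[0,0,0],[0,0,0],1],[[0,0,0],[0,0,0],1]]'
python3 - <<'E'
from h import *
plan(567,78,57,-.70)
p=shot('wrist','w5.png')
cv2.imwrite('pics/c6.png',cv2.resize(p['pixels'][130:330,180:380,::-1],None,fx=3,fy=3,interpolation=cv2.INTER_CUBIC))
E
```

```text
t: 5.73
ee_pos: [571.8, 81.6, 56.5]
orientation: [2.954, -1.054, 0.024]
ft_force: [-0.9, -0.6, -0.5]
width: 87.8
t 5.73 at [571.8  81.6  56.5] yaw -0.685 tilt [ 0.012 -0.01  -1.   ] w 87.8 F [-0.9 -0.6 -0.5]
shift now-axes [-1.5  5.8 -0.5] dist 6.0
az 0.015 shift after-turn axes [-1.4  5.8 -0.5] q6 then 0.84
```

View pics/c6.png

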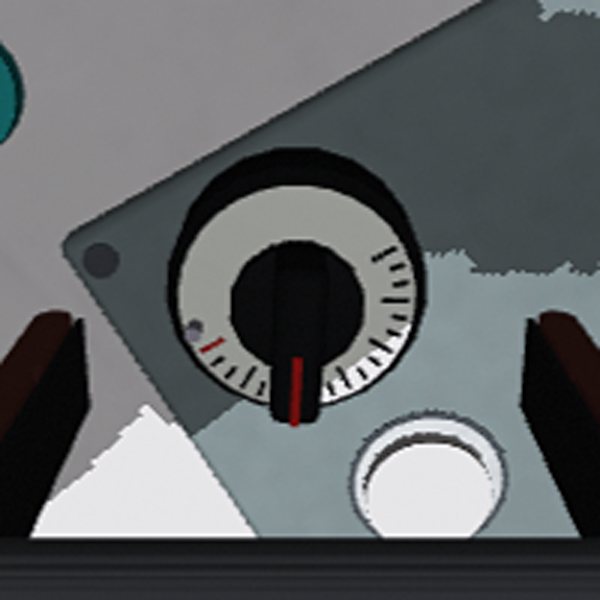

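```bash
python3 - <<'E'
from h import *
p=shot('wrist')
o=ctrl.get_obs();R=Ro.from_rotvec(o['orientation']).as_matrix();print(o['ee_pos'])
for z,ty in((70,-19),(70,0),(70,19),(46,-29),(46,0)):
    w=o['ee_pos']+R@np.array([0,ty,0]);w[2]=z;u=px(p,w);print(z,ty,(u-[180,130])*3)
E
```

```text
[571.98954942  81.52246403  56.74304155]
70 -19 [302.55690266 252.35372479]
70 0 [302.58233503 335.07374659]
70 19 [302.6063362  413.13875483]
46 -29 [300.87923871 177.53738868]
46 0 [300.98014398 293.28093389]
```

```bash
python3 -m handwheel '[[[0,0,0],[-1,2,0],1],[[0,0,0],[0,0,0],0],[[0,0,0],[0,0,0],0],[[0,0,0],[0,0,0],0],[[0,0,0],[0,0,0],0],[[0,0,0],[0,0,0],0],[[0,0,0],[0,0,0],0],[[0,0,0],[0,0,0],0],[[0,0,0],[0,0,0],0],[[0,0,0],[0,0,0],0]]'
```

```text
t: 6.67
ee_pos: [570.9, 80.4, 58.7]
orientation: [2.955, -1.055, 0.029]
ft_force: [-0.2, 0.1, -0.0]
width: 31.5
```

```bash
python3 -m handwheel '[[[0,0,0],[0,0,0],0],[[0,0,0],[0,0,0],0],[[0,0,0],[0,0,0],0],[[0,0,0],[0,0,0],0],[[0,0,0],[0,0,0],0],[[0,0,0],[0,0,0],0],[[0,0,0.05],[0,0,0],0],[[0,0,0.1],[0,0,0],0],[[0,0,0.1],[0,0,0],0],[[0,0,0.1],[0,0,0],0]]'
python3 - <<'E'
from h import *
o=ctrl.get_obs();print(o['moment'])
plan(567,78,57,-1.74)
p=shot('wrist','w6.png')
E
```

```text
t: 7.5
ee_pos: [570.8, 80.4, 58.5]
orientation: [2.72, -1.571, 0.029]
ft_force: [1.0, 0.3, 0.1]
width: 0.5
[-0.04394923  0.02303944 -0.00137015]
t 7.5 at [570.8  80.4  58.5] yaw -1.048 tilt [ 0.016 -0.01  -1.   ] w 0.5 F [1.  0.3 0.1]
shift now-axes [0.2 4.5 1.4] dist 4.7
az 0.692 shift after-turn axes [3.  3.3 1.4] q6 then 1.88
```

View pics/w6.png

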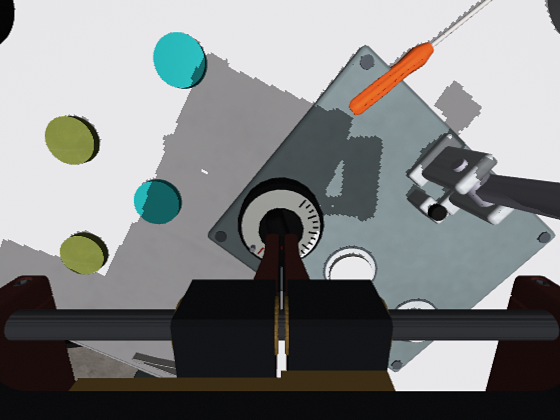

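```bash
python3 - <<'E'
from h import *
np.set_printoptions(precision=1,suppress=True)
p=shot('wrist','w7.png');t=shot('top','t7.png');s=shot('scene','s7.png')
o=ctrl.get_obs();R=Ro.from_rotvec(o['orientation']).as_matrix();print(o['ee_pos'])
for v in((0,0,8),(0,-10,8),(0,10,8),(0,0,0),(0,0,-11)):
    w=o['ee_pos']+R@np.array(v);print(v,w,px(p,w),px(t,w),px(s,w))
print('cam wrist pos',toworld(p,[0,0,0]))
cv2.imwrite('pics/c7.png',np.hstack([cv2.resize(p['pixels'][170:300,220:350,::-1],None,fx=3,fy=3),cv2.resize(s['pixels'][140:270,230:360,::-1],None,fx=3,fy=3)]))
E
```

```text
[570.8  80.4  58.5]
(0, 0, 8) [570.9  80.3  50.5] [280.9 229.4] [288.9 201.3] [288.7 211. ]
(0, -10, 8) [579.5  85.4  50.6] [280.6 216.3] [286.4 197.2] [284.  209.5]
(0, 10, 8) [562.3  75.2  50.4] [281.1 242.1] [291.4 205.5] [293.4 212.5]
(0, 0, 0) [570.8  80.4  58.5] [280.8 233.8] [288.9 200.7] [288.8 207.7]
(0, 0, -11) [570.6  80.5  69.5] [280.8 240.4] [289.  199.9] [288.9 203.2]
cam wrist pos [638.5 122.4 248.6]
```

View pics/c7.png

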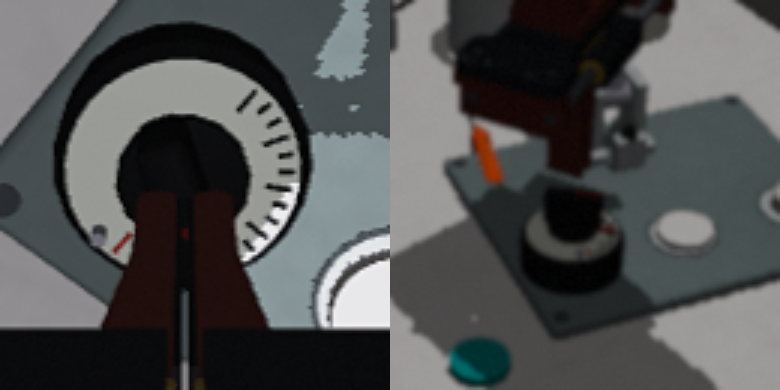

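```bash
python3 - <<'E'
from h import *
np.set_printoptions(precision=1,suppress=True)
p=shot('wrist');s=shot('scene');t=shot('top','t8.png')
K=p['camera_matrix'];print(K)
o=ctrl.get_obs();R=Ro.from_rotvec(o['orientation']).as_matrix()
Rc=cv2.Rodrigues(np.array(p['rvec']))[0];tc=np.array(p['tvec']).ravel()
for z in(8,0,-10,-20,-22,-30,-40):
  for y in(-10,0,10):
    w=o['ee_pos']+R@np.array([0,y,z]);c=Rc@w+tc;print(z,y,c,'gap px',K[0,0]*88/c[2],px(p,w),'scene',px(s,w),'top',px(t,w))
print('depth for 145.7',K[0,0]*88/145.7)
cv2.imwrite('pics/c8.png',np.hstack([cv2.resize(t['pixels'][150:250,230:350,::-1],None,fx=3,fy=3),cv2.resize(s['pixels'][150:250,230:350,::-1],None,fx=3,fy=3)]))
E
```

```text
[[295.5   0.  281.2]
 [  0.  295.5 201.6]
 [  0.    0.    1. ]]
8 -10 [ -0.2  10.4 209.6] gap px 124.05104145085484 [280.8 216.3] scene [284.  209.5] top [286.4 197.2]
8 0 [ -0.3  20.  212.6] gap px 122.3434080111586 [280.8 229.3] scene [288.7 211. ] top [288.9 201.3]
8 10 [ -0.3  29.5 215.5] gap px 120.68214929617868 [280.8 242.1] scene [293.4 212.5] top [291.4 205.5]
0 -10 [ -0.2  12.8 202. ] gap px 128.74944055582583 [280.8 220.2] scene [284.1 206.3] top [286.4 196.5]
0 0 [ -0.3  22.3 204.9] gap px 126.91096375185444 [280.8 233.8] scene [288.8 207.7] top [288.9 200.7]
0 10 [ -0.3  31.9 207.8] gap px 125.12425279310176 [280.8 246.9] scene [293.5 209.3] top [291.5 205. ]
-10 -10 [ -0.2  15.7 192.4] gap px 135.14779767784086 [280.8 225.7] scene [284.2 202.1] top [286.4 195.7]
-10 0 [ -0.2  25.2 195.3] gap px 133.12348629316205 [280.8 239.8] scene [288.9 203.6] top [289. 200.]
-10 10 [ -0.3  34.8 198.3] gap px 131.15892228147538 [280.8 253.5] scene [293.7 205.1] top [291.5 204.3]
-20 -10 [ -0.2  18.6 182.9] gap px 142.21535972574426 [280.8 231.6] scene [284.3 197.9] top [286.5 194.9]

[... 487 characters left out ...]
cene [293.9 200. ] top [291.7 203.4]
-30 -10 [ -0.2  21.5 173.3] gap px 150.0629083665094 [280.8 238.3] scene [284.4 193.7] top [286.5 194.1]
-30 0 [ -0.2  31.1 176.2] gap px 147.57124841075665 [280.8 253.7] scene [289.2 195.1] top [289.1 198.4]
-30 10 [ -0.2  40.7 179.1] gap px 145.16098056804753 [280.8 268.6] scene [294.  196.6] top [291.7 202.8]
-40 -10 [ -0.2  24.5 163.7] gap px 158.82710540947596 [280.8 245.7] scene [284.5 189.3] top [286.6 193.2]
-40 0 [ -0.2  34.  166.7] gap px 156.03860733720512 [280.8 261.9] scene [289.4 190.8] top [289.2 197.6]
-40 10 [ -0.2  43.6 169.6] gap px 153.34633415079358 [280.8 277.5] scene [294.2 192.3] top [291.8 202. ]
depth for 145.7 178.48079964370098
```

View pics/c8.png

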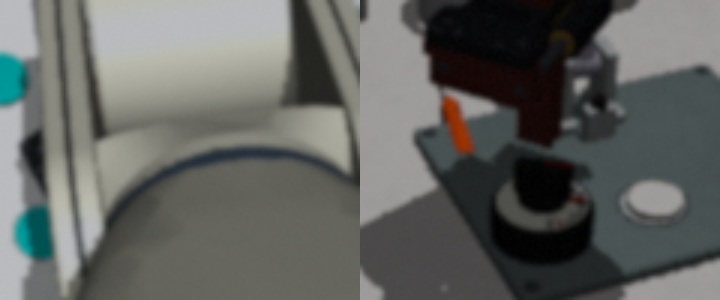

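The fingers shut on nothing. Both the scene and wrist views put the fingertips about 24 mm behind the reported TCP, where the documentation says 8 mm ahead. That is roughly a 32 mm offset along the tool. I'll open, turn back and go about 31 mm deeper, watching the force.

```bash
python3 -m handwheel '[[[0,0,-0.1],[0,0,0],0.5],[[0,0,-0.1],[0,0,0],0.5],[[0,0,-0.1],[0,0,0],0.5],[[0,0,-0.06],[0,0,0],0.5],[[0,0,0],[0,0,0],0.5],[[0,0,0],[0,0,0],0.5],[[0,0,0],[0,0,0],0.5],[[0,0,0],[0,0,5],0.5],[[0,0,0],[0,0,7],0.5],[[0,0,0],[0,0,0],0.5]]'
python3 - <<'E'
from h import *
plan(571,80,27,-.70)
p=shot('wrist','w8.png')
cv2.imwrite('pics/c9.png',cv2.resize(p['pixels'][130:330,180:380,::-1],None,fx=3,fy=3,interpolation=cv2.INTER_CUBIC))
E
```

```text
t: 8.68
ee_pos: [571.2, 80.3, 45.7]
orientation: [2.968, -1.018, 0.03]
ft_force: [-0.9, 0.7, 0.4]
width: 44.0
t 8.68 at [571.2  80.3  45.7] yaw -0.661 tilt [ 0.017 -0.01  -1.   ] w 44.0 F [-0.9  0.7  0.4]
shift now-axes [-0.4  0.4 18.7] dist 18.7
az 0.039 shift after-turn axes [-0.3  0.5 18.7] q6 then 0.84
```

View pics/c9.png

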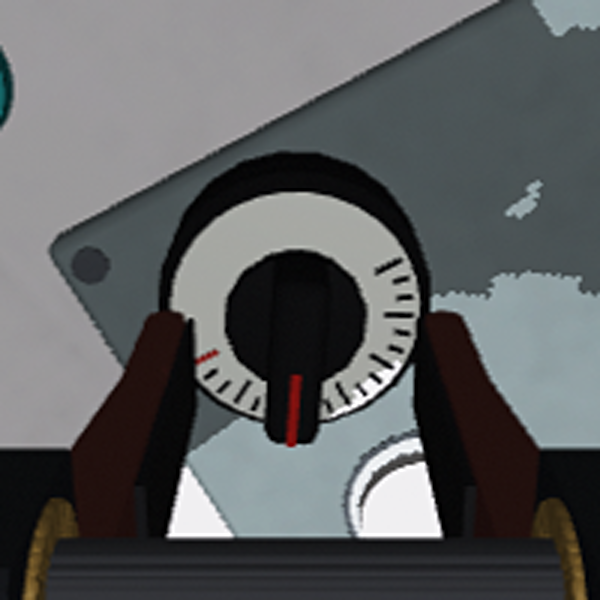

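```bash
python3 -m handwheel '[[[0,0,0.04],[-1,0,4],0.5],[[0,0,0],[0,0,5],0.5],[[0,0,0],[0,0,5],0.5],[[0,0,0],[0,0,4],0.5],[[0,0,0],[0,0,0],0.4],[[0,0,0],[0,0,0],0],[[0,0,0],[0,0,0],0],[[0,0,0],[0,0,0],0],[[0,0,0],[0,0,0],0],[[0,0,0],[0,0,0],0]]'
python3 - <<'E'
from h import *
plan(571,80,27,-.70)
p=shot('wrist','w9.png')
cv2.imwrite('pics/c10.png',cv2.resize(p['pixels'][130:330,180:380,::-1],None,fx=3,fy=3,interpolation=cv2.INTER_CUBIC))
E
```

```text
t: 9.57
ee_pos: [570.2, 81.1, 25.9]
orientation: [2.947, -1.076, 0.026]
ft_force: [-1.5, 3.2, -1.6]
width: 11.9
t 9.57 at [570.2  81.1  25.9] yaw -0.7 tilt [ 0.014 -0.009 -1.   ] w 11.9 F [-1.5  3.2 -1.6]
shift now-axes [ 1.3  0.3 -1.1] dist 1.7
az -0.0 shift after-turn axes [ 1.3  0.3 -1.1] q6 then 0.84
```

View pics/c10.png

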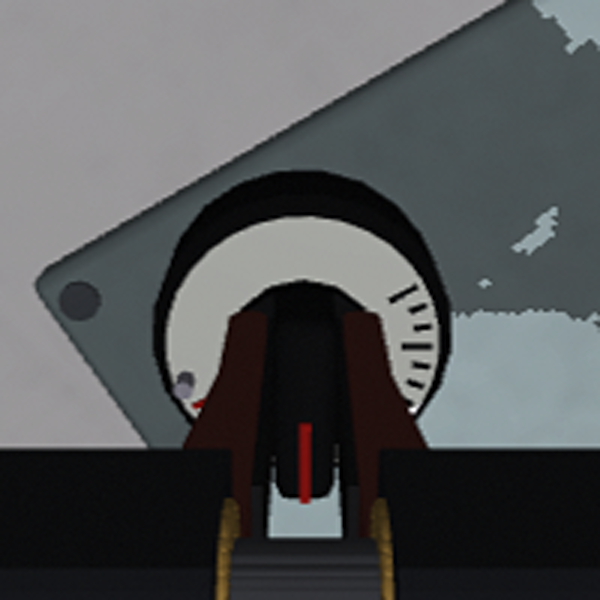

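```bash
python3 -m handwheel '[[[0,0,0.05],[0,0,0],0],[[0,0,0.1],[0,0,0],0],[[0,0,0.1],[0,0,0],0],[[0,0,0.1],[0,0,0],0],[[0,0,0.1],[0,0,0],0],[[0,0,0.1],[0,0,0],0],[[0,0,0.1],[0,0,0],0],[[0,0,0.1],[0,0,0],0],[[0,0,0.08],[0,0,0],0],[[0,0,0.05],[0,0,0],0]]'
python3 - <<'E'
from h import *
plan(571,80,27,-1.741);print(ctrl.get_obs()['moment'])
p=shot('wrist','w10.png')
cv2.imwrite('pics/c11.png',cv2.resize(p['pixels'][130:330,180:380,::-1],None,fx=3,fy=3,interpolation=cv2.INTER_CUBIC))
E
```

```text
t: 10.45
ee_pos: [571.5, 77.8, 25.9]
orientation: [-2.167, 2.271, -0.035]
ft_force: [0.7, 0.5, -1.5]
width: 11.9
t 10.45 at [571.5  77.8  25.9] yaw -1.618 tilt [ 0.017 -0.014 -1.   ] w 11.9 F [ 0.7  0.5 -1.5]
shift now-axes [-2.1  0.5 -1.1] dist 2.5
az 0.123 shift after-turn axes [-2.   0.8 -1.1] q6 then 1.88
[0.21234186 0.28693842 0.00090043]
```

View pics/c11.png

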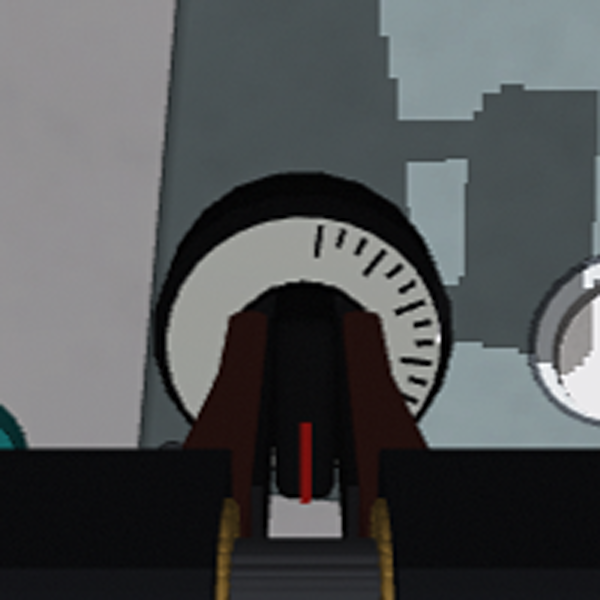

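```bash
python3 -m handwheel '[[[0,0,0.04],[0,0,0],0],[[0,0,0.04],[0,0,0],0],[[0,0,0.04],[0,0,0],0],[[0,0,0.04],[0,0,0],0],[[0,0,0.04],[0,0,0],0],[[0,0,0.04],[0,0,0],0],[[0,0,0.04],[0,0,0],0],[[0,0,0.04],[0,0,0],0],[[0,0,0.04],[0,0,0],0],[[0,0,0.04],[0,0,0],0]]'
python3 - <<'E'
from h import *
plan(571,80,27,-1.741);o=ctrl.get_obs();print(o['moment'],o['joint_torque'])
p=shot('wrist','w11.png')
cv2.imwrite('pics/c12.png',cv2.resize(p['pixels'][130:330,180:380,::-1],None,fx=3,fy=3,interpolation=cv2.INTER_CUBIC))
E
```

```text
t: 11.33
ee_pos: [571.1, 77.1, 26.0]
orientation: [-1.687, 2.645, -0.039]
ft_force: [-0.1, 0.4, -1.4]
width: 15.1
t 11.33 at [571.1  77.1  26. ] yaw -2.006 tilt [ 0.017 -0.019 -1.   ] w 15.1 F [-0.1  0.4 -1.4]
shift now-axes [-2.5  1.3 -1.1] dist 3.0
az -0.265 shift after-turn axes [-2.8  0.6 -1.1] q6 then 1.89
[0.11865082 0.06650368 1.16625776] [ -1.48977857 -55.5064559  -18.3904177    0.66385031  -0.09020491
   0.50589474]
```

View pics/c12.png

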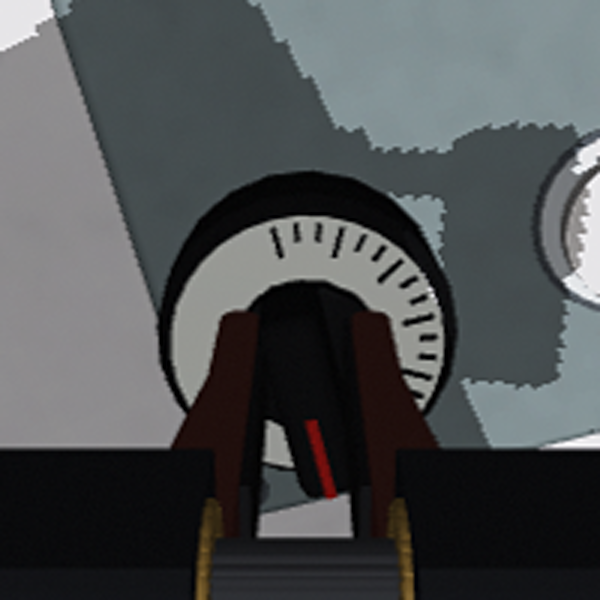

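Zero stop reached: the red pointer lines up with the press axis and the moment climbed to 1.17 N m. Next I release, rise, and turn the wrist round so the camera sits on the robot side while heading for the spacers.

```bash
python3 -m handwheel '[[[0,0,0],[0,0,0],0.4],[[0,0,0],[0,0,0],0.5],[[0,0,0],[0,0,0],0.5],[[0,0,0],[0,0,-12],0.6],[[0,0,0],[0,0,-20],0.6],[[0,0,0],[0,0,-25],0.6],[[0,0,-0.12],[0,0,-25],0.6],[[0,0,-0.12],[0,0,-20],0.6],[[0,0,-0.12],[0,0,0],0.6],[[0,0,-0.12],[0,0,0],0.6]]'
python3 - <<'E'
from h import *
plan(440,213,100,1.4)
p=shot('wrist','w12.png')
E
```

```text
t: 12.22
ee_pos: [570.4, 78.7, 138.0]
orientation: [-2.289, 2.149, -0.042]
ft_force: [-0.1, 0.8, -0.3]
width: 52.5
t 12.22 at [570.4  78.7 138. ] yaw -1.508 tilt [ 0.02  -0.018 -1.   ] w 52.5 F [-0.1  0.8 -0.3]
shift now-axes [-143.   122.4   33. ] dist 191.1
az -2.908 shift after-turn axes [ 110.7 -152.2   33. ] q6 then -1.26
```

View pics/w12.png

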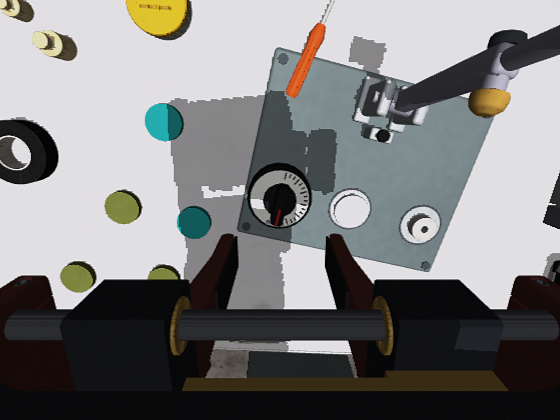

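```bash
python3 - <<'E'
from h import *
a=cv2.imread('pics/w12.png');cv2.imwrite('pics/c13.png',cv2.resize(a[150:250,220:370],None,fx=5,fy=5,interpolation=cv2.INTER_CUBIC))
E
python3 -m handwheel '[[[0,0,-0.124],[0,0,0],0.6],[[0,0,-0.124],[0,0,0],0.6],[[0,0,-0.124],[0,0,0],0.6],[[0,0,-0.124],[0,0,0],0.6],[[0,0,-0.124],[0,0,0],0.6],[[0,0,-0.124],[0,0,0],0.6],[[0,0,-0.124],[0,0,0],0.6],[[0,0,-0.124],[0,0,0],0.6],[[0,0,-0.124],[0,0,0],0.6],[[0,0,-0.124],[0,0,0],0.6]]'
python3 -m handwheel '[[[0,0,-0.124],[0,0,0],0.6],[[0,0,-0.124],[0,0,0],0.6],[[0,0,-0.124],[0,0,0],0.6],[[0,0,-0.124],[0,0,0],0.6],[[0,0,-0.124],[0,0,0],0.6],[[0,0,-0.124],[0,0,0],0.6],[[0,0,-0.124],[0,0,0],0.6],[[0,0,-0.124],[0,0,0],0.6],[[0,0,-0.124],[0,0,0],0.6],[[0,0,-0.124],[0,0,0],0.6]]'
python3 - <<'E'
from h import *
plan(440,213,100,1.4)
E
```

```text
t: 13.1
ee_pos: [571.9, 78.0, 145.7]
orientation: [3.102, -0.411, 0.045]
ft_force: [0.5, -0.3, -0.2]
width: 52.7
t: 13.93
ee_pos: [571.5, 77.2, 150.9]
orientation: [2.743, 1.475, 0.028]
ft_force: [0.3, -0.5, 0.6]
width: 52.8
t 13.93 at [571.5  77.2 150.9] yaw 0.986 tilt [ 0.029 -0.015 -0.999] w 52.8 F [ 0.3 -0.5  0.6]
shift now-axes [  40.6 -186.1   45. ] dist 195.7
az -0.414 shift after-turn axes [ 111.9 -154.1   45. ] q6 then -1.26
```

View pics/c13.png

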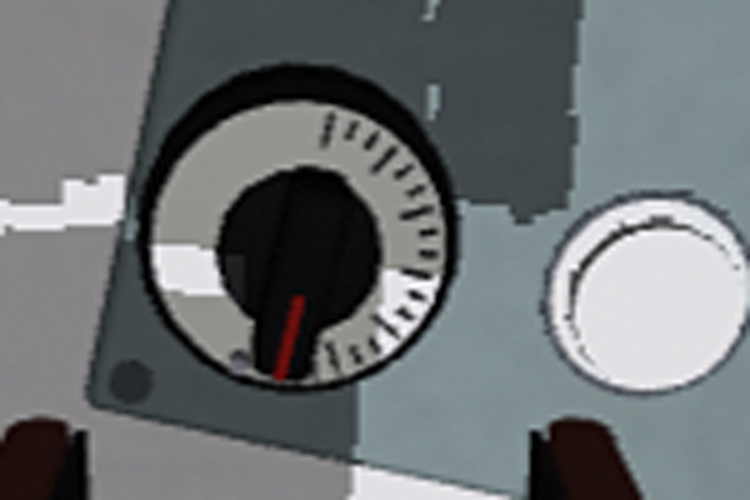

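```bash
cat >> h.py <<'E'
def plan(x,y,z,yaw=None):
    o=ctrl.get_obs();R=Ro.from_rotvec(o['orientation']).as_matrix()
    cy=np.arctan2(R[1,0],R[0,0]);d=np.array([x,y,z])-o['ee_pos']
    if yaw is None: yaw=cy
    Rt=np.array([[np.cos(yaw),np.sin(yaw),0],[np.sin(yaw),-np.cos(yaw),0],[0,0,-1.]])
    rv=Ro.from_matrix(R.T@Rt).as_rotvec()
    print('t',round(o['t'],2),'at',o['ee_pos'].round(1),'yaw',round(cy,3),'tilt',R[:,2].round(3),'w',round(o['width'],1),'F',np.round(o['ft_force'],1),'M',np.round(o['moment'],2),'q6',o['qpos'][5].round(2))
    print('turn',rv.round(3),'| shift now-axes',(R.T@d).round(1),'| shift after-turn',(Rt.T@d).round(1))
E
python3 - <<'E'
from h import *
plan(447,213,80,1.4)
E
```

```text
t 13.93 at [571.5  77.2 150.9] yaw 0.986 tilt [ 0.029 -0.015 -0.999] w 52.8 F [ 0.3 -0.5  0.6] M [ 0.01 -0.13  0.01] q6 -0.85
turn [ 0.032  0.004 -0.414] | shift now-axes [  44.4 -180.9   65.2] | shift after-turn [ 112.6 -145.7   70.9]
```

```bash
python3 -m handwheel '[[[0.008,0.001,-0.104],[0,0,0],0.6],[[0.008,0.001,-0.104],[0,0,0],0.6],[[0.008,0.001,-0.104],[0,0,0],0.6],[[0.008,0.001,-0.104],[0,0,0],0.6],[[0,0,0],[16,-20,9],0.6],[[0,0,0],[22,-28,14],0.6],[[0,0,0],[22,-28,14],0.6],[[0,0,0],[22,-28,14],0.6],[[0,0,0],[18,-25,10],0.6],[[0,0,0],[8,-12,4],0.6]]'
python3 - <<'E'
from h import *
np.set_printoptions(precision=1,suppress=True)
plan(447,213,-22,1.4)
p=shot('wrist','w13.png')
hsv=cv2.cvtColor(p['pixels'],cv2.COLOR_RGB2HSV)
m=cv2.inRange(hsv,(25,80,40),(45,255,200))
n,l,st,c=cv2.connectedComponentsWithStats(m)
for i in range(1,n):
    if 200<st[i,4]<6500: print('green',c[i],st[i,2:],ray(p,c[i],6),p['pixels'][int(c[i][1]),int(c[i][0])])
E
```

```text
t: 14.77
ee_pos: [451.2, 207.5, 90.3]
orientation: [2.406, 2.013, 0.016]
ft_force: [0.0, -0.3, -0.5]
width: 52.6
t 14.77 at [451.2 207.5  90.3] yaw 1.394 tilt [ 0.  0. -1.] w 52.6 F [ 0.  -0.3 -0.5] M [-0.  -0.1  0. ] q6 -0.98
turn [ 0. -0. -0.] | shift now-axes [  4.1  -6.2 112.3] | shift after-turn [  4.7  -5.1 112.3]
green [393.3 172.1] [  41   39 1253] [446.1 316.3   6. ] [107 114  53]
green [285.5 191.8] [  38   38 1161] [447.  213.1   6. ] [57 60 28]
green [  7.  216.7] [ 19  34 453] [423.6 -60.1   6. ] [199 191  42]
```

View pics/w13.png

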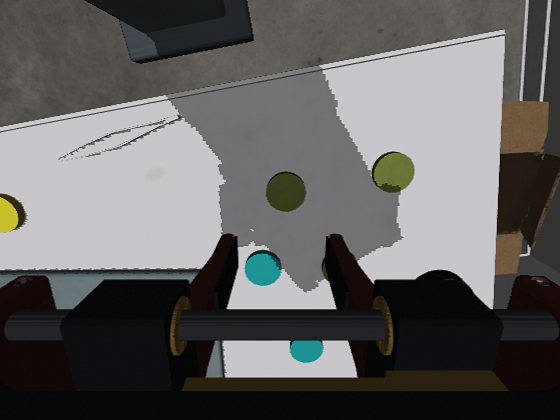

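```bash
python3 -m handwheel '[[[0,0,0],[2,-3,10],0.6],[[0,0,0],[2,-3,18],0.6],[[0,0,0],[0,0,20],0.6],[[0,0,0],[0,0,20],0.6],[[0,0,0],[0,0,18],0.6],[[0,0,0],[0,0,12],0.6],[[0,0,0],[0,0,6],0.6],[[0,0,0],[0,0,2],0.6],[[0,0,0],[0,0,0],0.6],[[0,0,0],[0,0,0],0.6]]'
python3 - <<'E'
from h import *
np.set_printoptions(precision=1,suppress=True)
plan(447,213,-22,1.4)
p=shot('wrist','w14.png');s=shot('scene')
cv2.imwrite('pics/c14.png',np.hstack([cv2.resize(p['pixels'][150:330,190:370,::-1],None,fx=2.5,fy=2.5),cv2.resize(s['pixels'][220:340,200:320,::-1],None,fx=3.75,fy=3.75)])[:, :800])
E
```

```text
t: 15.65
ee_pos: [452.8, 213.5, -19.0]
orientation: [2.42, 1.993, 0.029]
ft_force: [0.9, -0.0, -0.1]
width: 52.6
t 15.65 at [452.8 213.5 -19. ] yaw 1.378 tilt [ 0.  0. -1.] w 52.6 F [ 0.9 -0.  -0.1] M [ 0.  -0.2 -0.1] q6 -0.96
turn [ 0. -0. -0.] | shift now-axes [-1.6 -5.6  2.9] | shift after-turn [-1.5 -5.6  3. ]
```

View pics/c14.png

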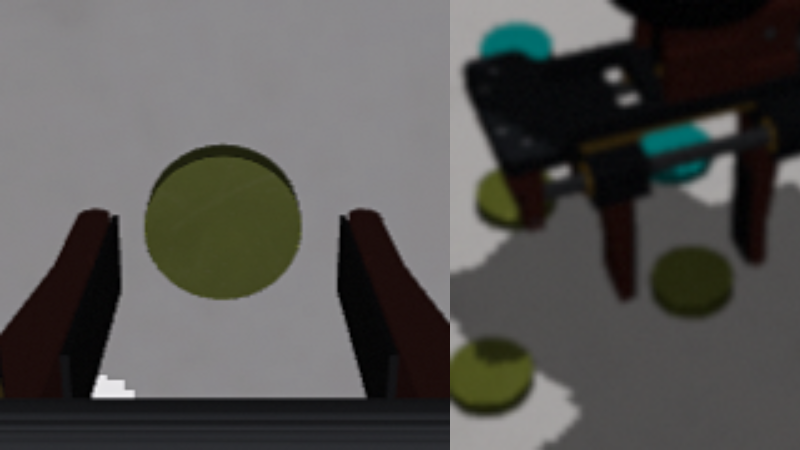

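```bash
python3 -m handwheel '[[[0,0,0],[-1,-3,1.5],0.6],[[0,0,0],[-0.5,-2,1],0.6],[[0,0,0],[0,0,0],0.45],[[0,0,0],[0,0,0],0],[[0,0,0],[0,0,0],0],[[0,0,0],[0,0,0],0],[[0,0,0],[0,0,0],0],[[0,0,0],[0,0,0],0],[[0,0,0],[0,0,0],0],[[0,0,0],[0,0,0],0]]'
python3 - <<'E'
from h import *
plan(551.5,-3,40,1.4)
p=shot('wrist','w15.png');s=shot('scene')
cv2.imwrite('pics/c15.png',np.hstack([cv2.resize(p['pixels'][150:330,190:370,::-1],None,fx=2.5,fy=2.5),cv2.resize(s['pixels'][220:340,200:293,::-1],None,fx=3.75,fy=3.75)])[:, :800])
E
```

```text
t: 16.58
ee_pos: [448.8, 214.1, -18.9]
orientation: [2.418, 1.992, 0.037]
ft_force: [-0.3, 0.9, -0.0]
width: 2.9
t 16.58 at [448.8 214.1 -18.9] yaw 1.378 tilt [ 0.023  0.009 -1.   ] w 2.9 F [-0.3  0.9 -0. ] M [ 0.05 -0.13  0.  ] q6 -0.95
turn [ 0.022 -0.013 -0.022] | shift now-axes [-192.7  143.6  -58.4] | shift after-turn [-196.5  138.1  -58.9]
```

View pics/c15.png

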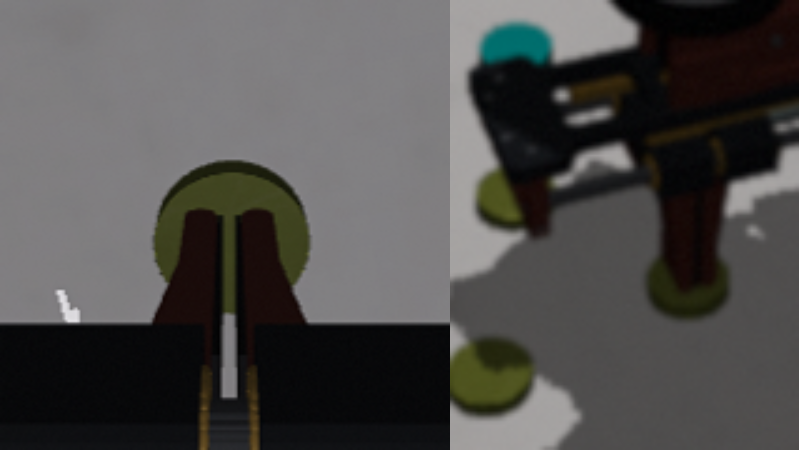

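```bash
python3 -m handwheel '[[[0.01,-0.006,0],[0,0,-2],0.6],[[0.01,-0.006,0],[0,0,0],0.6],[[0,0,0],[0,0,0],0.6],[[0,0,0],[0,0,0],0.6],[[0,0,0],[0,0,0],0.6],[[0,0,0],[0,0,0],0.6],[[0,0,0],[0,0,2],0.6],[[0,0,0],[0,0,4],0.6],[[0,0,0],[0,0,3],0.6],[[0,0,0],[0,0,2],0.6]]'
python3 - <<'E'
from h import *
plan(447,213,-27,1.4)
E
```

```text
t: 17.52
ee_pos: [449.2, 214.3, -28.2]
orientation: [-2.425, -1.997, -0.0]
ft_force: [-5.8, -3.5, 44.1]
width: 52.1
t 17.52 at [449.2 214.3 -28.2] yaw 1.378 tilt [ 0.  0. -1.] w 52.1 F [-5.8 -3.5 44.1] M [-0.78  1.07 -0.01] q6 -0.96
turn [ 0.    -0.    -0.022] | shift now-axes [-1.7 -1.9 -1.2] | shift after-turn [-1.7 -2.  -1.2]
```

```bash
python3 -m handwheel '[[[0,0,0],[-1,-1,-3],0.6],[[0,0,0],[0,0,0],0.5],[[0,0,0],[0,0,0],0],[[0,0,0],[0,0,0],0],[[0,0,0],[0,0,0],0],[[0,0,0],[0,0,0],0],[[0,0,0],[0,0,0],0],[[0,0,0],[0,0,0],0],[[0,0,0],[0,0,0],0],[[0,0,0],[0,0,0],0]]'
python3 - <<'E'
from h import *
plan(551.5,-3,40,1.4)
p=shot('wrist','w16.png')
cv2.imwrite('pics/c16.png',cv2.resize(p['pixels'][150:330,190:370,::-1],None,fx=2.5,fy=2.5))
E
```

```text
t: 18.35
ee_pos: [447.6, 213.3, -26.0]
orientation: [-2.424, -1.997, 0.001]
ft_force: [-1.0, -0.7, 2.0]
width: 36.9
t 18.35 at [447.6 213.3 -26. ] yaw 1.378 tilt [-0.001 -0.    -1.   ] w 36.9 F [-1.  -0.7  2. ] M [-0.02 -0.05  0.02] q6 -0.96
turn [-0.001  0.    -0.022] | shift now-axes [-192.4  143.3  -66.1] | shift after-turn [-195.5  139.2  -66. ]
```

View pics/c16.png

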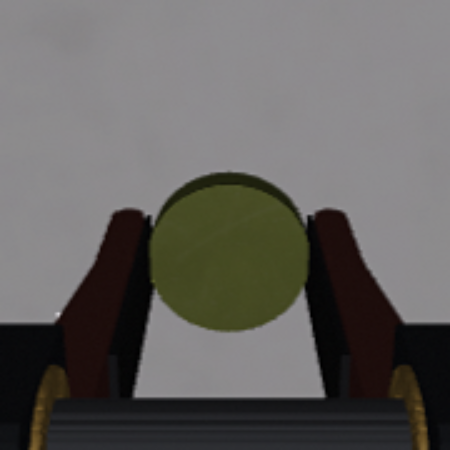

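```bash
python3 -m handwheel '[[[0,0,0],[0,0,-8],0],[[0,0,0],[0,0,-20],0],[[0,0,0],[0,0,-28],0],[[0,0,-0.02],[0,0,-28],0],[[0,0,0],[-18,13,-12],0],[[0,0,0],[-28,20,0],0],[[0,0,0],[-32,23,0],0],[[0,0,0],[-32,23,0],0],[[0,0,0],[-32,23,0],0],[[0,0,0],[-20,14,0],0]]'
python3 - <<'E'
from h import *
plan(551.5,-3,40,1.4)
E
python3 -m handwheel '[[[0,0,0],[-8,6,0],0],[[0,0,0],[-4,3,0],0],[[0,0,0],[0,0,0],0],[[0,0,0],[0,0,0],0],[[0,0,0],[0,0,0],0],[[0,0,0],[0,0,0],0],[[0,0,0],[0,0,0],0],[[0,0,0],[0,0,0],0],[[0,0,0],[0,0,0],0],[[0,0,0],[0,0,0],0]]'
python3 - <<'E'
from h import *
plan(551.5,-3,40,1.4)
p=shot('wrist','w17.png')
E
```

```text
t: 19.23
ee_pos: [536.6, 31.2, 79.3]
orientation: [2.391, 2.035, 0.001]
ft_force: [0.2, -0.5, 0.1]
width: 36.8
t 19.23 at [536.6  31.2  79.3] yaw 1.41 tilt [ 0.002 -0.001 -1.   ] w 36.8 F [ 0.2 -0.5  0.1] M [ 0.03 -0.1   0.01] q6 -1.37
turn [0.002 0.001 0.01 ] | shift now-axes [-31.3  20.1  39.3] | shift after-turn [-31.2  20.5  39.3]
t: 20.07
ee_pos: [542.3, 19.1, 80.2]
orientation: [2.392, 2.036, -0.0]
ft_force: [1.3, -0.1, 0.6]
width: 36.6
t 20.07 at [542.3  19.1  80.2] yaw 1.41 tilt [ 0.    -0.001 -1.   ] w 36.6 F [ 1.3 -0.1  0.6] M [ 0.05 -0.15 -0.02] q6 -1.4
turn [0.    0.001 0.01 ] | shift now-axes [-20.3  12.6  40.2] | shift after-turn [-20.2  12.8  40.2]
```

View pics/w17.png

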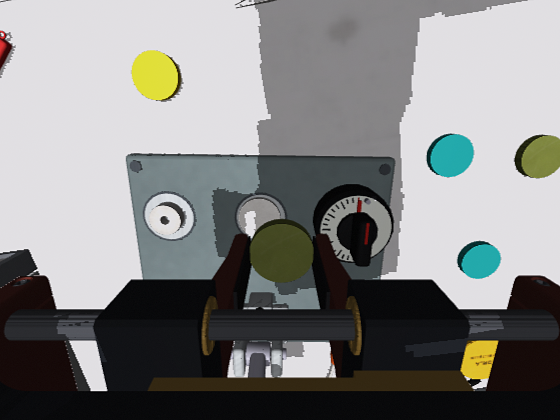

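```bash
python3 - <<'E'
from h import *
np.set_printoptions(precision=1,suppress=True)
a=cv2.imread('pics/w17.png');cv2.imwrite('pics/c17.png',cv2.resize(a[160:300,220:400],None,fx=4.2,fy=4.2,interpolation=cv2.INTER_CUBIC))
E
```

```text
(no output)
```

View pics/c17.png

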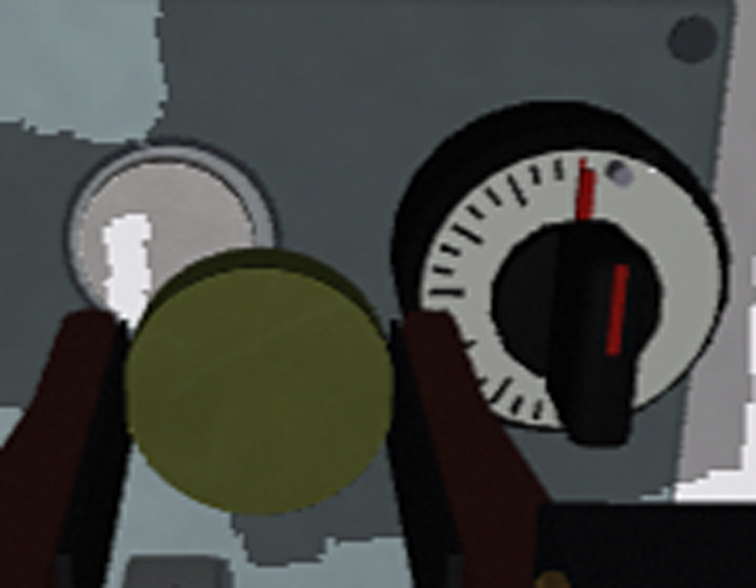

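```bash
cat >> h.py <<'E'
def fitc(p,pts,z,r):
    "fit circle of known radius r at height z to edge pixels"
    from scipy.optimize import least_squares
    W=np.array([ray(p,u,z)[:2] for u in pts])
    s=least_squares(lambda c:np.hypot(*(W-c).T)-r,W.mean(0));return s.x,np.abs(s.fun).max()
E
python3 - <<'E'
from h import *
np.set_printoptions(precision=1,suppress=True)
p=shot('wrist','w18.png')
o=ctrl.get_obs();print(o['ee_pos'])
f=lambda u,v:(u/4.2+220-.4,v/4.2+160-.4)
zt=o['ee_pos'][2]+34
print('green', fitc(p,[f(*q) for q in((125,385),(393,385),(200,282),(300,277),(259,515),(200,503),(320,501))],zt,19))
print('white', fitc(p,[f(*q) for q in((80,240),(100,190),(166,160),(210,172),(253,240),(245,205))],18,19))
print('ringout',[fitc(p,[f(*q) for q in((68,240),(278,240),(172,138),(100,167),(247,165))],12,r) for r in(22,22.5,23,23.5)])
print(ray(p,f(259,390),zt))
# dial
print('dial',[fitc(p,[f(*q) for q in((392,260),(722,260),(558,100),(450,150),(660,145))],46,34)])
cv2.imwrite('pics/c18.png',cv2.resize(p['pixels'][160:300,220:400,::-1],None,fx=4.2,fy=4.2,interpolation=cv2.INTER_CUBIC))
E
```

```text
[542.4  18.9  80.2]
green (array([541.8,  19.4]), np.float64(0.4514273676750413))
white (array([551.7,  -2.3]), np.float64(0.453744709749369))
ringout [(array([551.4,  -1.2]), np.float64(1.4485074214215565)), (array([552. ,  -1.3]), np.float64(0.9165195078761812)), (array([552.5,  -1.3]), np.float64(0.3970666582779572)), (array([553.1,  -1.4]), np.float64(0.5494016420566048))]
[540.9  19.6 114.2]
dial [(array([561.,  74.]), np.float64(2.321974426561873))]
```

```bash
python3 - <<'E'
from h import *
plan(552.3,-2.8,2,1.41)
E
python3 -m handwheel '[[[0,0,0],[-6,4,0],0],[[0,0,0],[-9,5,5],0],[[0,0,0],[-5,3,12],0],[[0,0,0],[-2,1,16],0],[[0,0,0],[0,0,16],0],[[0,0,0],[0,0,12],0],[[0,0,0],[0,0,6],0],[[0,0,0],[0,0,3],0],[[0,0,0],[0,0,0],0],[[0,0,0],[0,0,0],0]]'
python3 - <<'E'
from h import *
plan(552.3,-2.8,-8,1.41)
p=shot('wrist','w19.png')
cv2.imwrite('pics/c19.png',cv2.resize(p['pixels'][160:300,190:370,::-1],None,fx=4.2,fy=4.2,interpolation=cv2.INTER_CUBIC))
E
```

```text
t 20.17 at [542.4  18.9  80.2] yaw 1.41 tilt [ 0.    -0.001 -1.   ] w 36.6 F [-0.5  0.6  0.7] M [ 0.03 -0.14 -0.03] q6 -1.4
turn [0.    0.001 0.   ] | shift now-axes [-19.8  13.2  78.2] | shift after-turn [-19.8  13.2  78.2]
t: 21.0
ee_pos: [554.1, -12.3, 2.6]
orientation: [2.396, 2.03, -0.0]
ft_force: [0.4, -0.5, 0.5]
width: 36.9
t 21.0 at [554.1 -12.3   2.6] yaw 1.406 tilt [ 0.001 -0.001 -1.   ] w 36.9 F [ 0.4 -0.5  0.5] M [ 0.08 -0.13  0.  ] q6 -1.45
turn [ 0.001  0.001 -0.004] | shift now-axes [ 9.  -3.4 10.6] | shift after-turn [ 9.  -3.3 10.6]
```

View pics/c19.png

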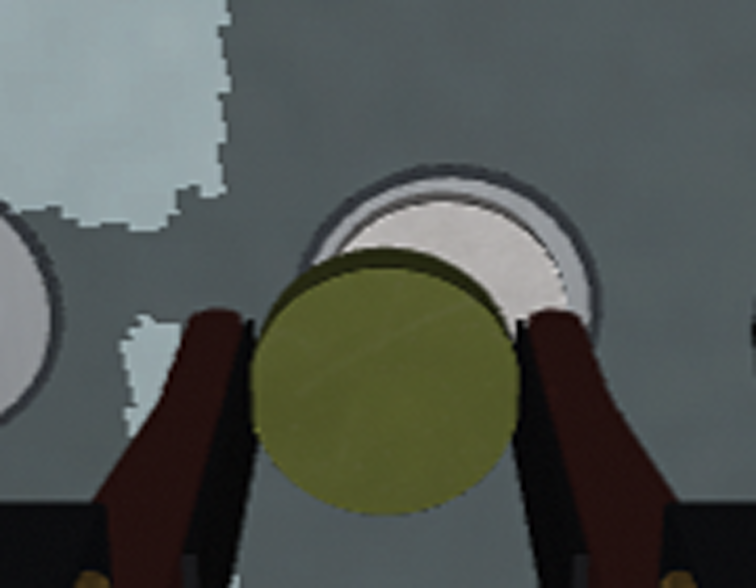

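```bash
python3 -m handwheel '[[[0,0,0],[3,-1,0],0],[[0,0,0],[3,-1,0],0],[[0,0,0],[1.5,-0.5,0],0],[[0,0,0],[0,0,0],0],[[0,0,0],[0,0,0],0],[[0,0,0],[0,0,0],0],[[0,0,0],[0,0,0],0],[[0,0,0],[0,0,0],0],[[0,0,0],[0,0,0],0],[[0,0,0],[0,0,0],0]]'
python3 - <<'E'
from h import *
plan(552.3,-2.8,-8,1.41)
p=shot('wrist','w20.png')
cv2.imwrite('pics/c20.png',cv2.resize(p['pixels'][160:300,190:370,::-1],None,fx=4.2,fy=4.2,interpolation=cv2.INTER_CUBIC))
E
```

```text
t: 21.88
ee_pos: [555.1, -3.0, 5.9]
orientation: [2.391, 2.029, 0.007]
ft_force: [0.0, -0.2, 0.3]
width: 36.7
t 21.88 at [555.1  -3.    5.9] yaw 1.407 tilt [ 0.007 -0.001 -1.   ] w 36.7 F [ 0.  -0.2  0.3] M [ 0.04 -0.16  0.02] q6 -1.43
turn [ 0.007  0.    -0.003] | shift now-axes [-0.3 -2.9 13.9] | shift after-turn [-0.3 -2.8 13.9]
```

View pics/c20.png

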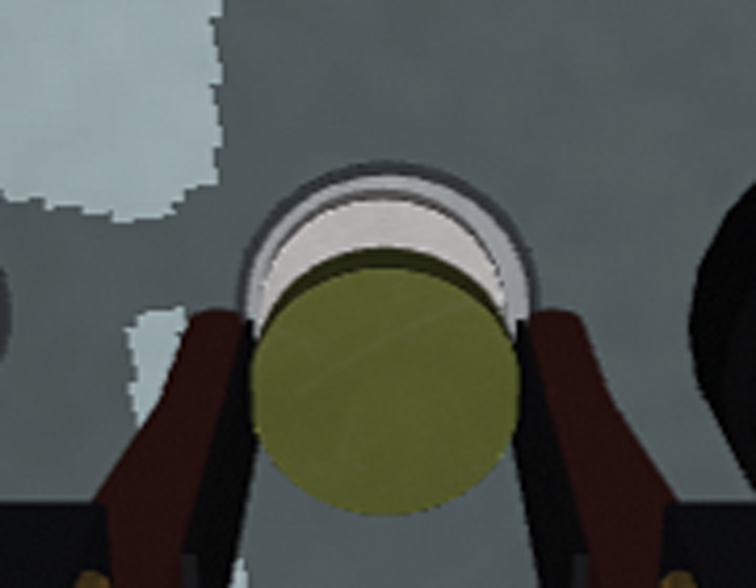

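```bash
python3 - <<'E'
from h import *
np.set_printoptions(precision=1,suppress=True)
p=shot('wrist')
o=ctrl.get_obs();R=Ro.from_rotvec(o['orientation']).as_matrix();print(o['ee_pos'])
f=lambda u,v:(u/4.2+190-.4,v/4.2+160-.4)
z=o['ee_pos'][2]
g=fitc(p,[f(*q) for q in((250,385),(519,385),(320,282),(445,282),(385,515),(320,503),(450,501))],z+34,19)
w=fitc(p,[f(*q) for q in((262,300),(300,230),(340,207),(383,197),(430,210),(470,236),(505,300))],18,19)
r=fitc(p,[f(*q) for q in((240,280),(260,225),(300,185),(385,160),(470,185),(515,230),(537,290))],12,23)
print(g,w,r)
d=np.append(w[0]-g[0],0);print('shift tool',R.T@d, 'ring',R.T@np.append(r[0]-g[0],0))
E
```

```text
[555.1  -3.    5.9]
(array([554.4,  -2.7]), np.float64(0.410108307211452)) (array([552. ,  -2.6]), np.float64(0.4632506873839368)) (array([551.5,  -1.8]), np.float64(0.8898087182451739))
shift tool [-0.2 -2.4 -0. ] ring [ 0.4 -3.  -0. ]
```

```bash
python3 -m handwheel '[[[0.007,0,0],[0,-1.5,3],0],[[0,0,0],[0,-1,4],0],[[0,0,0],[0,0,3],0],[[0,0,0],[0,0,2],0],[[0,0,0],[0,0,1],0],[[0,0,0],[0,0,1],0],[[0,0,0],[0,0,0.5],0],[[0,0,0],[0,0,0.5],0],[[0,0,0],[0,0,0],0],[[0,0,0],[0,0,0],0]]'
python3 - <<'E'
from h import *
plan(552.6,-3,-8,1.41)
p=shot('wrist','w21.png')
cv2.imwrite('pics/c21.png',cv2.resize(p['pixels'][160:300,190:370,::-1],None,fx=4.2,fy=4.2,interpolation=cv2.INTER_CUBIC))
E
```

```text
t: 22.82
ee_pos: [552.5, -2.7, -7.9]
orientation: [-2.395, -2.032, 0.002]
ft_force: [0.3, 0.7, -0.4]
width: 36.7
t 22.82 at [552.5  -2.7  -7.9] yaw 1.407 tilt [-0.001  0.    -1.   ] w 36.7 F [ 0.3  0.7 -0.4] M [ 0.04 -0.08 -0.01] q6 -1.43
turn [-0.001  0.    -0.003] | shift now-axes [-0.3  0.2  0.1] | shift after-turn [-0.3  0.2  0.1]
```

View pics/c21.png

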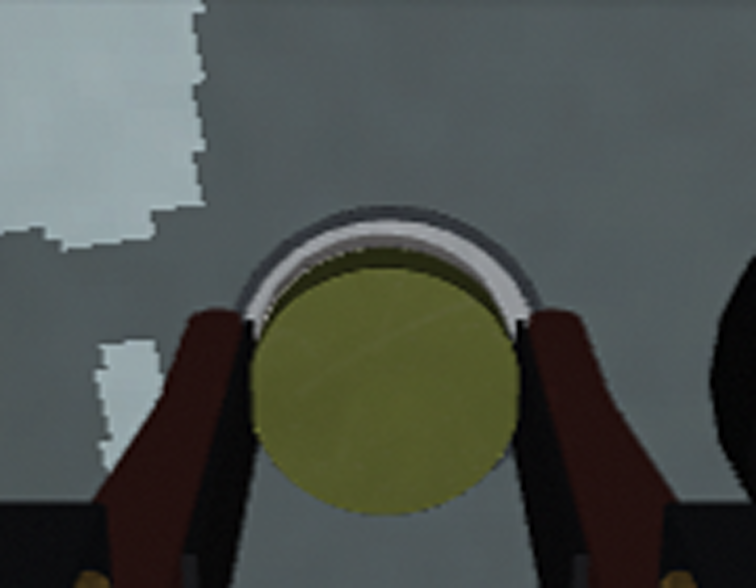

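```bash
python3 -m handwheel '[[[0,0,0],[0,0,0.6],0],[[0,0,0],[0,0,0.6],0],[[0,0,0],[0,0,0.5],0],[[0,0,0],[0,0,0],0.46],[[0,0,0],[0,0,0],0.48],[[0,0,0],[0,0,0],0.52],[[0,0,0],[0,0,0],0.55],[[0,0,0],[0,0,0],0.58],[[0,0,0],[0,0,0],0.6],[[0,0,0],[0,0,0],0.6]]'
python3 - <<'E'
from h import *
plan(446,316,20,1.41)
p=shot('wrist','w22.png')
cv2.imwrite('pics/c22.png',cv2.resize(p['pixels'][160:300,190:370,::-1],None,fx=4.2,fy=4.2,interpolation=cv2.INTER_CUBIC))
E
```

```text
t: 23.7
ee_pos: [552.2, -2.7, -8.9]
orientation: [-2.394, -2.031, 0.003]
ft_force: [0.2, 0.7, 0.6]
width: 53.3
t 23.7 at [552.2  -2.7  -8.9] yaw 1.407 tilt [-0.003  0.    -1.   ] w 53.3 F [0.2 0.7 0.6] M [ 0.   -0.17  0.02] q6 -1.43
turn [-0.003  0.    -0.003] | shift now-axes [ 297.1 -156.8  -28.6] | shift after-turn [ 297.6 -155.9  -28.9]
```

View pics/c22.png

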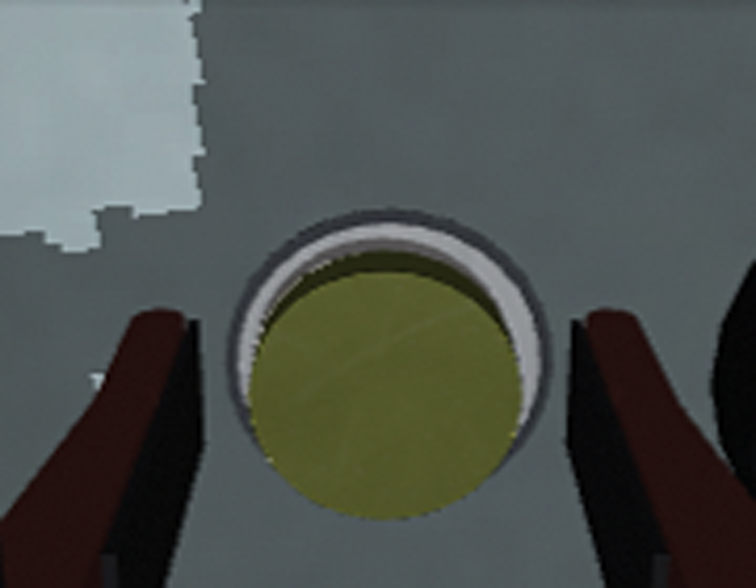

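First spacer is down flat and centred: the white rim is evenly hidden and the disc is centred in the ring at c22 (385,385). Next is the second green one at about (538,255).

```bash
python3 -m handwheel '[[[0,0,0],[0,0,-8],0.6],[[0,0,0],[0,0,-22],0.6],[[0,0,0],[0,0,-30],0.6],[[0,0,0],[10,-2,-25],0.6],[[0,0,0],[32,-7,0],0.6],[[0,0,0],[38,-8,0],0.6],[[0,0,0],[38,-8,0],0.6],[[0,0,0],[38,-9,0],0.6],[[0,0,0],[38,-9,0],0.6],[[0,0,0],[28,-6,0],0.6]]'
python3 - <<'E'
from h import *
plan(538,255,-26,1.41)
E
```

```text
t: 24.58
ee_pos: [542.4, 227.9, 86.5]
orientation: [-2.407, -2.018, -0.004]
ft_force: [0.4, 0.7, -1.0]
width: 52.5
t 24.58 at [542.4 227.9  86.5] yaw 1.396 tilt [ 0.002  0.002 -1.   ] w 52.5 F [ 0.4  0.7 -1. ] M [ 0.04 -0.22  0.01] q6 -1.02
turn [ 0.001 -0.002 -0.014] | shift now-axes [ 25.7  -9.2 112.5] | shift after-turn [ 26.1  -8.7 112.5]
```

```bash
python3 -m handwheel '[[[0,0,0],[8,-3,8],0.6],[[0,0,0],[8,-3,14],0.6],[[0,0,0],[4,-1,18],0.6],[[0,0,0],[1,0,20],0.6],[[0,0,0],[0,0,16],0.6],[[0,0,0],[0,0,10],0.6],[[0,0,0],[0,0,4],0.6],[[0,0,0],[0,0,0],0.6],[[0,0,0],[0,0,0],0.6],[[0,0,0],[0,0,0],0.6]]'
python3 - <<'E'
from h import *
np.set_printoptions(precision=1,suppress=True)
plan(538,255,-26,1.41)
p=shot('wrist','w23.png')
hsv=cv2.cvtColor(p['pixels'],cv2.COLOR_RGB2HSV)
m=cv2.inRange(hsv,(25,80,20),(45,255,200))
n,l,st,c=cv2.connectedComponentsWithStats(m)
for i in range(1,n):
    if 200<st[i,4]<9500: print('green',c[i],st[i,2:],ray(p,c[i],6.5))
cv2.imwrite('pics/c23.png',cv2.resize(p['pixels'][130:300,160:400,::-1],None,fx=3,fy=3,interpolation=cv2.INTER_CUBIC))
E
```

```text
t: 25.42
ee_pos: [538.1, 252.5, -8.8]
orientation: [2.403, 2.023, 0.004]
ft_force: [-0.0, 0.9, 0.1]
width: 53.2
t 25.42 at [538.1 252.5  -8.8] yaw 1.399 tilt [ 0.  0. -1.] w 53.2 F [-0.   0.9  0.1] M [ 0.  -0.1  0. ] q6 -0.98
turn [ 0. -0. -0.] | shift now-axes [ 2.4 -0.6 17.2] | shift after-turn [ 2.4 -0.5 17.2]
green [367.3  68.9] [  72   76 4269] [445.7 316.    6.5]
green [284.6 239.6] [  58   58 2657] [537.4 255.1   6.5]
```

View pics/c23.png

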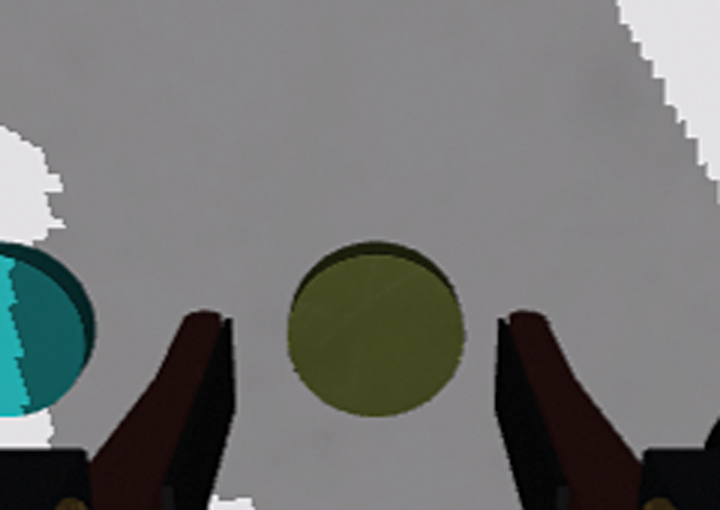

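```bash
python3 -m handwheel '[[[0,0,0],[1,-0.5,5],0.6],[[0,0,0],[1,-0.5,6],0.6],[[0,0,0],[0,0,3.5],0.5],[[0,0,0],[0,0,1],0.4],[[0,0,0],[0,0,0.5],0],[[0,0,0],[0,0,0],0],[[0,0,0],[0,0,0],0],[[0,0,0],[0,0,0],0],[[0,0,0],[0,0,0],0],[[0,0,0],[0,0,0],0]]'
python3 - <<'E'
from h import *
plan(552,-2.7,80,1.41)
E
```

```text
t: 26.3
ee_pos: [539.9, 255.8, -23.2]
orientation: [2.402, 2.022, 0.013]
ft_force: [0.4, -0.4, 0.0]
width: 36.4
t 26.3 at [539.9 255.8 -23.2] yaw 1.399 tilt [ 0.008  0.004 -1.   ] w 36.4 F [ 0.4 -0.4  0. ] M [-0.01 -0.22 -0.03] q6 -0.98
turn [ 0.007 -0.005 -0.011] | shift now-axes [-252.2   56.7 -104.1] | shift after-turn [-253.3   53.3 -103.2]
```

```bash
python3 -m handwheel '[[[0,0,0],[0,0,-8],0],[[0,0,0],[0,0,-22],0],[[0,0,0],[0,0,-30],0],[[0,0,0],[0,0,-32],0],[[0,0,-0.01],[-20,4,-12],0],[[0,0,0],[-36,8,0],0],[[0,0,0],[-38,8,0],0],[[0,0,0],[-38,8,0],0],[[0,0,0],[-38,8,0],0],[[0,0,0],[-30,7,0],0]]'
python3 - <<'E'
from h import *
plan(552,-2.7,80,1.41)
E
```

```text
t: 27.13
ee_pos: [551.6, 50.6, 90.9]
orientation: [2.377, 2.046, 0.023]
ft_force: [0.4, -0.8, -0.0]
width: 36.3
t 27.13 at [551.6  50.6  90.9] yaw 1.421 tilt [ 0.015  0.006 -1.   ] w 36.3 F [ 0.4 -0.8 -0. ] M [ 0.04 -0.12  0.01] q6 -1.36
turn [ 0.014 -0.008  0.011] | shift now-axes [-52.8   8.2  10.6] | shift after-turn [-52.6   8.9  10.9]
```

```bash
python3 -m handwheel '[[[0.007,-0.004,0],[-12,2,0],0],[[0,0,0],[-14,3,2],0],[[0,0,0],[-10,2,6],0],[[0,0,0],[-4,0,12],0],[[0,0,0],[-2,0,14],0],[[0,0,0],[0,0,12],0],[[0,0,0],[0,0,8],0],[[0,0,0],[0,0,3],0],[[0,0,0],[0,0,0],0],[[0,0,0],[0,0,0],0]]'
python3 - <<'E'
from h import *
plan(552,-2.7,3,1.41)
p=shot('wrist','w24.png')
cv2.imwrite('pics/c24.png',cv2.resize(p['pixels'][160:300,190:370,::-1],None,fx=4.2,fy=4.2,interpolation=cv2.INTER_CUBIC))
E
```

```text
t: 27.97
ee_pos: [552.6, 4.4, 30.6]
orientation: [2.385, 2.042, 0.011]
ft_force: [-0.5, -0.8, -0.9]
width: 36.2
t 27.97 at [552.6   4.4  30.6] yaw 1.416 tilt [ 0.007  0.003 -1.   ] w 36.2 F [-0.5 -0.8 -0.9] M [ 0.05 -0.17 -0.03] q6 -1.44
turn [ 0.006 -0.004  0.006] | shift now-axes [-7.3  0.3 27.6] | shift after-turn [-7.1  0.5 27.6]
```

View pics/c24.png

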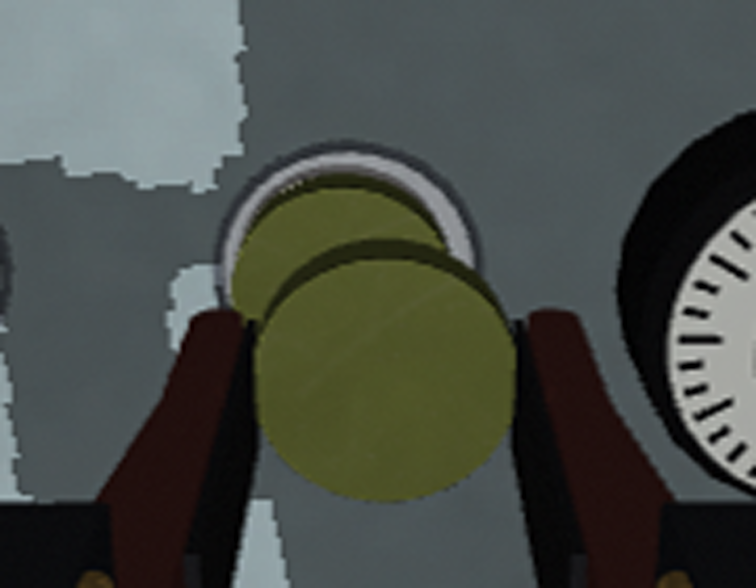

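```bash
python3 - <<'E'
from h import *
np.set_printoptions(precision=1,suppress=True)
p=shot('wrist')
o=ctrl.get_obs();R=Ro.from_rotvec(o['orientation']).as_matrix();print(o['ee_pos'])
f=lambda u,v:(u/4.2+190-.4,v/4.2+160-.4)
z=o['ee_pos'][2]
g=fitc(p,[f(*q) for q in((254,372),(517,372),(320,275),(445,270),(385,502),(320,488),(450,488))],z+31.2,19)
w=fitc(p,[f(*q) for q in((231,285),(245,245),(285,204),(340,187),(395,200),(430,226),(447,248))],26,19)
print(g,w)
d=np.append(w[0]-g[0],0);print('shift tool',R.T@d)
E
```

```text
[553.    4.3  31.2]
(array([551.4,   4.9]), np.float64(0.5467864391375876)) (array([552.2,  -2.1]), np.float64(0.2094742820398281))
shift tool [-6.8  1.8 -0. ]
```

Shift is (-6.8, 1.8), with 28 mm down in total. I'll go 18 mm first, then check.

```bash
python3 -m handwheel '[[[0,0,0],[-3,0.8,2],0],[[0,0,0],[-2,0.6,4],0],[[0,0,0],[-1,0.4,5],0],[[0,0,0],[0,0,4],0],[[0,0,0],[0,0,2],0],[[0,0,0],[0,0,1],0],[[0,0,0],[0,0,0],0],[[0,0,0],[0,0,0],0],[[0,0,0],[0,0,0],0],[[0,0,0],[0,0,0],0]]'
python3 - <<'E'
from h import *
plan(553,-2.7,3,1.416)
p=shot('wrist','w25.png')
cv2.imwrite('pics/c25.png',cv2.resize(p['pixels'][160:300,190:370,::-1],None,fx=4.2,fy=4.2,interpolation=cv2.INTER_CUBIC))
E
```

```text
t: 28.9
ee_pos: [555.7, -2.5, 13.0]
orientation: [2.382, 2.039, 0.017]
ft_force: [1.1, 0.2, 0.3]
width: 36.7
t 28.9 at [555.7  -2.5  13. ] yaw 1.416 tilt [ 0.012  0.003 -1.   ] w 36.7 F [1.1 0.2 0.3] M [ 0.03 -0.17 -0.04] q6 -1.45
turn [ 0.011 -0.005 -0.   ] | shift now-axes [-0.6 -2.7 10. ] | shift after-turn [-0.6 -2.6 10. ]
```

View pics/c25.png

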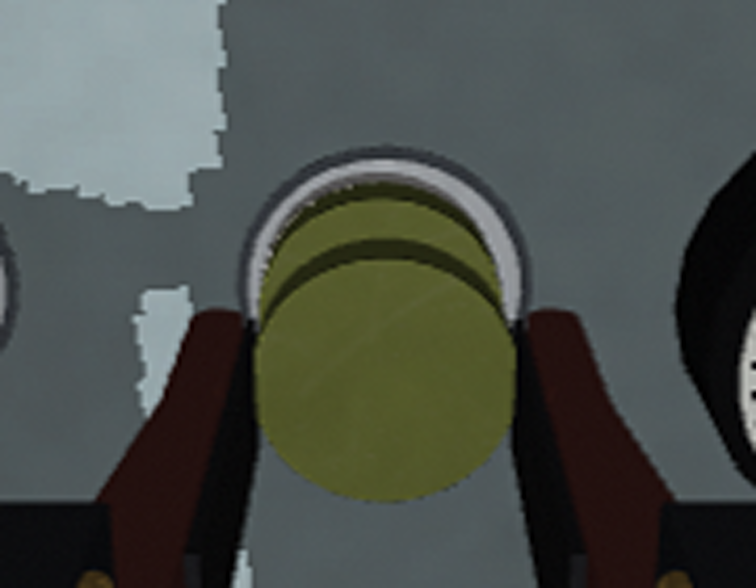

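```bash
python3 - <<'E'
from h import *
np.set_printoptions(precision=1,suppress=True)
p=shot('wrist')
o=ctrl.get_obs();R=Ro.from_rotvec(o['orientation']).as_matrix();print(o['ee_pos'])
f=lambda u,v:(u/4.2+190-.4,v/4.2+160-.4)
z=o['ee_pos'][2]
g=fitc(p,[f(*q) for q in((254,372),(517,372),(320,275),(445,270),(385,502),(320,488),(450,488))],z+31.2,19)
w=fitc(p,[f(*q) for q in((261,300),(280,252),(310,223),(382,198),(440,214),(480,248),(502,300))],26,19)
print(g,w)
d=np.append(w[0]-g[0],0);print('shift tool',R.T@d)
E
```

```text
[555.8  -2.5  13.1]
(array([554.5,  -2.1]), np.float64(0.5027425962626246)) (array([552.4,  -2.3]), np.float64(0.4349458539831339))
shift tool [-0.5 -2.1 -0. ]
```

```bash
python3 -m handwheel '[[[0.004,0,0],[-0.3,-1.3,2],0],[[0,0,0],[-0.1,-0.8,3],0],[[0,0,0],[0,0,2.5],0],[[0,0,0],[0,0,1.5],0],[[0,0,0],[0,0,1],0],[[0,0,0],[0,0,0.7],0],[[0,0,0],[0,0,0.5],0],[[0,0,0],[0,0,0.5],0],[[0,0,0],[0,0,0],0],[[0,0,0],[0,0,0],0]]'
python3 - <<'E'
from h import *
plan(553,-2.7,3,1.416)
p=shot('wrist','w26.png')
cv2.imwrite('pics/c26.png',cv2.resize(p['pixels'][160:300,190:370,::-1],None,fx=4.2,fy=4.2,interpolation=cv2.INTER_CUBIC))
E
```

```text
t: 29.83
ee_pos: [554.0, -2.5, 3.4]
orientation: [2.384, 2.041, 0.013]
ft_force: [-0.3, -0.3, 0.2]
width: 36.4
t 29.83 at [554.   -2.5   3.4] yaw 1.416 tilt [ 0.008  0.003 -1.   ] w 36.4 F [-0.3 -0.3  0.2] M [ 0.03 -0.19  0.07] q6 -1.45
turn [ 0.008 -0.005  0.   ] | shift now-axes [-0.4 -0.9  0.3] | shift after-turn [-0.4 -0.9  0.4]
```

View pics/c26.png

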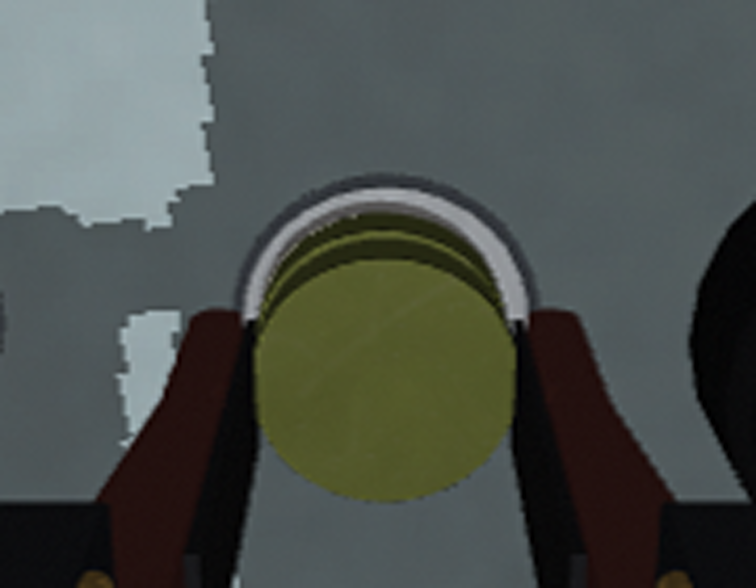

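```bash
python3 -m handwheel '[[[0,0,0],[-0.2,-0.8,0.4],0],[[0,0,0],[0,-0.3,0.5],0],[[0,0,0],[0,0,0.5],0],[[0,0,0],[0,0,0.4],0],[[0,0,0],[0,0,0.4],0],[[0,0,0],[0,0,0],0.44],[[0,0,0],[0,0,0],0.47],[[0,0,0],[0,0,0],0.5],[[0,0,0],[0,0,0],0.54],[[0,0,0],[0,0,0],0.57]]'
python3 - <<'E'
from h import *
plan(553,-2.7,80,1.416)
p=shot('wrist','w27.png')
cv2.imwrite('pics/c27.png',cv2.resize(p['pixels'][160:300,190:370,::-1],None,fx=4.2,fy=4.2,interpolation=cv2.INTER_CUBIC))
E
```

```text
t: 30.72
ee_pos: [553.6, -2.5, 2.6]
orientation: [2.384, 2.041, 0.015]
ft_force: [-0.2, -0.1, -0.1]
width: 49.5
t 30.72 at [553.6  -2.5   2.6] yaw 1.416 tilt [ 0.01   0.003 -1.   ] w 49.5 F [-0.2 -0.1 -0.1] M [ 0.06 -0.16 -0.01] q6 -1.45
turn [ 0.009 -0.005  0.   ] | shift now-axes [  0.1   0.1 -77.4] | shift after-turn [ -0.3  -0.6 -77.4]
```

View pics/c27.png

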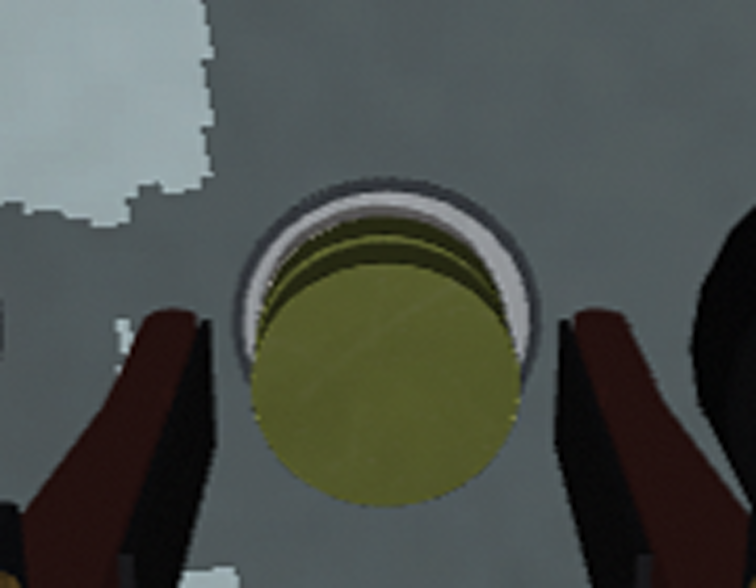

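Both spacers are stacked within about 1 mm, flat, and the jaws are clear. Now I rise and head for the crossbar.

```bash
python3 -m handwheel '[[[0,0,0],[0,0,-6],0.6],[[0,0,0],[0,0,-15],0.7],[[0,0,0],[0,0,-30],0.7],[[0,0,0],[0,0,-38],0.7],[[0,0,0],[0,0,-38],0.7],[[0,0,0],[0,0,-38],0.7],[[0,0,0],[0,0,-38],0.7],[[0,0,0],[0,0,-28],0.7],[[0,0,0],[0,0,-15],0.7],[[0,0,0],[0,0,0],0.7]]'
python3 - <<'E'
from h import *
np.set_printoptions(precision=1,suppress=True)
plan(689,-25.6,245,1.40)
p=shot('wrist','w28.png');s=shot('scene','s28.png');t=shot('top','t28.png')
for n,P in(('w',p),('s',s),('t',t)):
  for q in ('crossbar','pressure_foot','spacer_a_mid'):
    for d in ctrl.spot_point(P,q)[:2]:
        w=toworld(P,d['position']);print(n,q,round(d['score'],2),w,px(P,w))
E
```

```text
t: 31.6
ee_pos: [549.0, -3.4, 261.7]
orientation: [2.386, 2.043, 0.009]
ft_force: [0.4, 0.2, -0.2]
width: 61.3
t 31.6 at [549.   -3.4 261.7] yaw 1.416 tilt [ 0.  0. -1.] w 61.3 F [ 0.4  0.2 -0.2] M [ 0.  -0.1 -0. ] q6 -1.45
turn [ 0. -0.  0.] | shift now-axes [ -0.5 141.7  17.3] | shift after-turn [  1.9 141.8  16.7]
w crossbar 0.96 [685.8 -22.  228.7] [283.6 354. ]
w pressure_foot 0.9 [656.4 -19.9 174.1] [280.8 292.6]
w spacer_a_mid 0.89 [632.8 206.3   2. ] [419.2 196.3]
w spacer_a_mid 0.83 [423.9 -65.    3.6] [223.4  84.8]
s crossbar 0.64 [687.3 -26.9 239.1] [303.8  85.2]
s crossbar 0.4 [446.1 313.9   4.1] [210.8 319.5]
s pressure_foot 0.96 [654.5 -18.1 169.7] [308.2 125.3]
s spacer_a_mid 0.71 [524.2 174.8  10.8] [259.4 257.9]
s spacer_a_mid 0.7 [634.1 204.5   2.5] [217.1 234.3]
t crossbar 0.48 [551.7  -2.2  29.1] [328.5 212.2]
t spacer_a_mid 0.7 [629.1 204.2   8.2] [230.5 177.8]
t spacer_a_mid 0.67 [522.8 175.9  -2. ] [243.5 227.7]
```

View pics/w28.png

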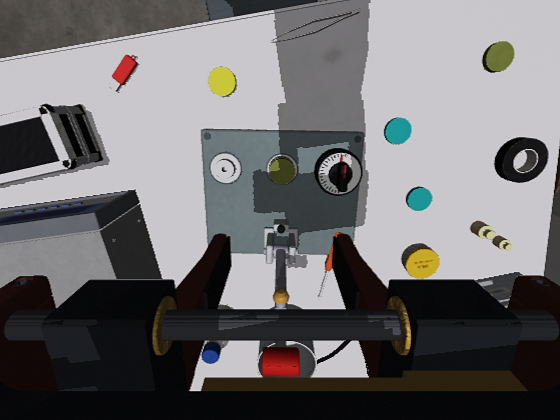

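View pics/s28.png

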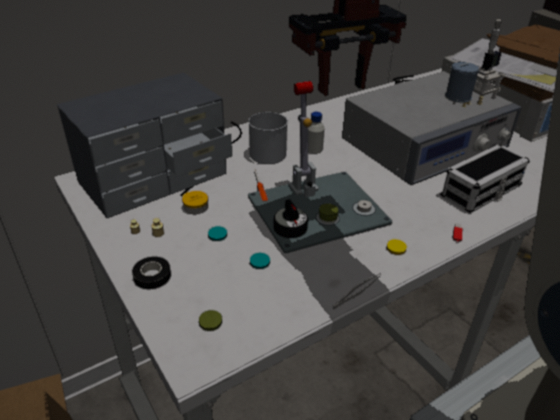

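```bash
python3 -m handwheel '[[[0,0,0.016],[0,20,0],0.65],[[0,0,0],[0,34,0],0.65],[[0,0,0],[0,34,0],0.65],[[0,0,0],[0,26,0],0.65],[[0,0,0],[0,12,0],0.65],[[0,0,0],[0,5,0],0.65],[[0,0,0],[0,0,0],0.65],[[0,0,0],[0,0,0],0.65],[[0,0,0],[0,0,0],0.65],[[0,0,0],[0,0,0],0.65]]'
python3 - <<'E'
from h import *
np.set_printoptions(precision=1,suppress=True)
plan(688,-25.3,197,1.40)
p=shot('wrist','w29.png');
for n,P in(('w',p),):
  for q in ('crossbar','pressure_foot'):
    for d in ctrl.spot_point(P,q)[:2]:
        w=toworld(P,d['position']);print(n,q,round(d['score'],2),w,px(P,w))
E
```

```text
t: 33.03
ee_pos: [677.5, -25.6, 252.8]
orientation: [-2.396, -2.018, 0.007]
ft_force: [-0.4, 0.7, 0.3]
width: 57.0
t 33.03 at [677.5 -25.6 252.8] yaw 1.4 tilt [-0.  0. -1.] w 57.0 F [-0.4  0.7  0.3] M [ 0.  -0.2  0.1] q6 -1.46
turn [-0. -0. -0.] | shift now-axes [ 1.9 10.8 55.7] | shift after-turn [ 2.1 10.3 55.8]
w crossbar 0.86 [689.3 -20.5 234. ] [290.1 235.5]
w crossbar 0.47 [557.7  -6.1  24.6] [279.7  79.8]
w pressure_foot 0.65 [656.4 -23.2 173.2] [279.5 177.9]
```

View pics/w29.png

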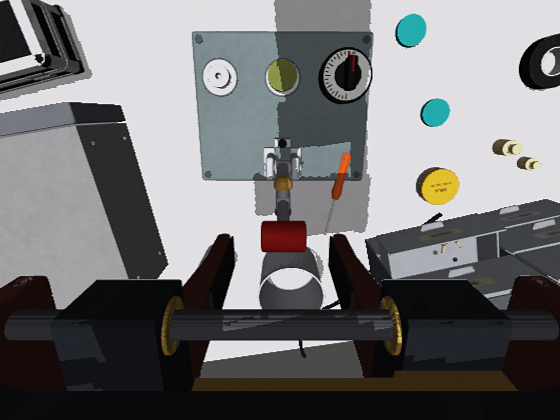

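```bash
python3 - <<'E'
from h import *
np.set_printoptions(precision=1,suppress=True)
p=shot('wrist')
a=p['pixels'].astype(int);m=(a[...,0]>100)&(a[...,1]<60)&(a[...,2]<60);m[:, :230]=0;m[:,335:]=0;m[300:]=0;m[:200]=0
v,u=np.nonzero(m);print(u.min(),u.max(),v.min(),v.max(),u.mean(),v.mean())
for z in(230,235,240):print(ray(p,(u.mean(),v.mean()),z))
E
```

```text
262 304 232 246 282.7462962962963 238.85925925925926
[693.3 -26.8 230. ]
[691.2 -26.4 235. ]
[689.  -26.1 240. ]
```

```bash
python3 -m handwheel '[[[0,0,0],[0.5,5,0],0.6],[[0,0,0],[0.5,5,5],0.6],[[0,0,0],[0,1,12],0.6],[[0,0,0],[0,0,14],0.6],[[0,0,0],[0,0,12],0.6],[[0,0,0],[0,0,8],0.6],[[0,0,0],[0,0,4],0.6],[[0,0,0],[0,0,0],0.6],[[0,0,0],[0,0,0],0.6],[[0,0,0],[0,0,0],0.6]]'
python3 - <<'E'
from h import *
plan(689.5,-26.2,196,1.40)
p=shot('wrist','w30.png')
cv2.imwrite('pics/c30.png',cv2.resize(p['pixels'][140:310,180:380,::-1],None,fx=3.5,fy=3.5,interpolation=cv2.INTER_CUBIC))
E
```

```text
t: 34.07
ee_pos: [689.4, -26.3, 191.7]
orientation: [-2.396, -2.018, 0.007]
ft_force: [0.8, 0.3, -0.0]
width: 52.8
t 34.07 at [689.4 -26.3 191.7] yaw 1.4 tilt [-0.01   0.004 -1.   ] w 52.8 F [ 0.8  0.3 -0. ] M [ 0.03 -0.14  0.02] q6 -1.46
turn [-0.01  -0.002  0.   ] | shift now-axes [ 0.1  0.  -4.3] | shift after-turn [ 0.1  0.1 -4.3]
```

View pics/c30.png

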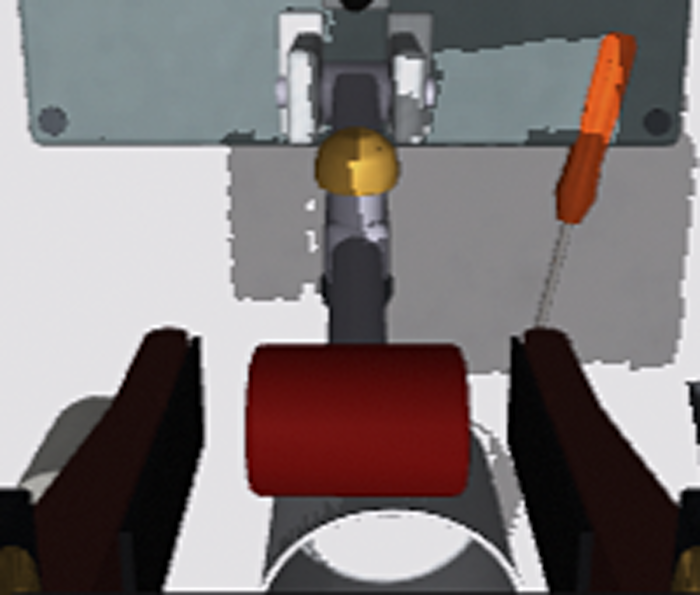

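```bash
python3 -m handwheel '[[[-0.01,0,0],[0,0,0],0.5],[[0,0,0],[0,0,0],0.4],[[0,0,0],[0,0,0],0],[[0,0,0],[0,0,0],0],[[0,0,0],[0,0,0],0],[[0,0,0],[0,0,0],0],[[0,0,0],[0,0,0],0],[[0,0,0],[0,0,0],0],[[0,0,0],[0,0,0],0],[[0,0,0],[0,0,0],0]]'
python3 - <<'E'
from h import *
plan(689.5,-26.2,196,1.40)
E
```

```text
t: 34.95
ee_pos: [690.4, -26.2, 193.9]
orientation: [2.401, 2.023, 0.008]
ft_force: [0.4, 0.8, -0.4]
width: 33.7
t 34.95 at [690.4 -26.2 193.9] yaw 1.4 tilt [ 0.005  0.002 -1.   ] w 33.7 F [ 0.4  0.8 -0.4] M [-0.1  -0.15 -0.05] q6 -1.46
turn [ 0.004 -0.003  0.   ] | shift now-axes [-0.1 -0.9 -2.1] | shift after-turn [-0.2 -0.9 -2.1]
```

```bash
python3 -m handwheel '[[[0,0,0],[0,-8,-1],0],[[0,0,0],[0,-12.5,-0.7],0],[[0,0,0],[0,-12.5,0.2],0],[[0,0,0],[0,-12.5,1.2],0],[[0,0,0],[0,-12.4,2],0],[[0,0,0],[0,-12.2,2.9],0],[[0,0,0],[0,-12,3.7],0],[[0,0,0],[0,-11.8,4.5],0],[[0,0,0],[0,-11.4,5.3],0],[[0,0,0],[0,-6,3.2],0]]'
cat >> h.py <<'E'
def lev(n=10,dq=0.07,hx=665.3,hy=-21.5,off=39.1):
    o=ctrl.get_obs();R=Ro.from_rotvec(o['orientation']).as_matrix();e=o['ee_pos']
    c,s=np.cos(-.171),np.sin(-.171);X=(e[0]-hx)*c+(e[1]-hy)*s;Y=-(e[0]-hx)*s+(e[1]-hy)*c;Z=e[2]+off-55
    q=np.arctan2(Z,-X);print('pressX',X.round(1),'Y',Y.round(1),'Z',Z.round(1),'r',np.hypot(X,Z).round(1),'q',q.round(3),'w',o['width'].round(1),'F',o['ft_force'].round(1),'t',round(o['t'],2))
    for i in range(n):
        m=q-dq*(i+.5);print((round(-180*np.sin(m)*dq,1),round(180*np.cos(m)*dq,1)),end=' ')
    print()
E
python3 - <<'E'
from h import *
lev();plan(600,0,100,1.4)
E
```

```text
t: 35.78
ee_pos: [584.0, -7.5, 176.2]
orientation: [2.387, 2.01, 0.037]
ft_force: [3.0, -0.5, -2.3]
width: 33.6Traceback (most recent call last):
  File "<stdin>", line 2, in <module>
  File "h.py", line 45, in lev
    q=np.arctan2(Z,-X);print('pressX',X.round(1),'Y',Y.round(1),'Z',Z.round(1),'r',np.hypot(X,Z).round(1),'q',q.round(3),'w',o['width'].round(1),'F',o['ft_force'].round(1),'t',round(o['t'],2))
                                                                                                                             ^^^^^^^^^^^^^^^^
AttributeError: 'float' object has no attribute 'round'
```

```bash
sed -i "s/o\['width'\].round(1),'F'/round(o['width'],1),'F'/" h.py; python3 - <<'E'
from h import *
lev();plan(600,0,100,1.4)
E
```

```text
pressX -82.5 Y -0.0 Z 160.3 r 180.3 q 1.095 w 33.6 F [ 3.  -0.5 -2.3] t 35.78
(np.float64(-11.0), np.float64(6.2)) (np.float64(-10.5), np.float64(6.9)) (np.float64(-10.0), np.float64(7.6)) (np.float64(-9.5), np.float64(8.3)) (np.float64(-8.9), np.float64(9.0)) (np.float64(-8.2), np.float64(9.6)) (np.float64(-7.5), np.float64(10.1)) (np.float64(-6.8), np.float64(10.6)) (np.float64(-6.0), np.float64(11.1)) (np.float64(-5.3), np.float64(11.5)) 
t 35.78 at [584.   -7.5 176.2] yaw 1.4 tilt [ 0.031 -0.001 -1.   ] w 33.6 F [ 3.  -0.5 -2.3] M [-0.25 -0.86 -0.04] q6 -1.43
turn [ 0.031 -0.005 -0.   ] | shift now-axes [ 9.7 12.2 76.6] | shift after-turn [10.1 14.5 76.2]
```

```bash
python3 -m handwheel '[[[0.01,0,0],[0,-8,4.5],0],[[0.01,0,0],[0,-10.5,6.9],0],[[0.01,0,0],[0,-10,7.6],0],[[0.005,0,0],[0,-9.5,8.3],0],[[0.005,0,0],[0,-8.9,9],0],[[0,0,0],[0,-8.2,9.6],0],[[0,0,0],[0,-7.5,10],0],[[0,0,0],[0,-6.5,10],0],[[0,0,0],[0,-4,7],0],[[0,0,0],[0,-1.5,3],0]]'
python3 - <<'E'
from h import *
lev(10,.05);plan(600,0,100,1.4)
E
```

```text
t: 36.62
ee_pos: [503.9, 6.6, 100.1]
orientation: [-2.393, -2.016, 0.006]
ft_force: [-0.0, 0.1, 0.9]
width: 33.7
pressX -163.8 Y 0.2 Z 84.2 r 184.2 q 0.475 w 33.7 F [-0.   0.1  0.9] t 36.62
(np.float64(-3.9), np.float64(8.1)) (np.float64(-3.5), np.float64(8.3)) (np.float64(-3.1), np.float64(8.5)) (np.float64(-2.7), np.float64(8.6)) (np.float64(-2.2), np.float64(8.7)) (np.float64(-1.8), np.float64(8.8)) (np.float64(-1.3), np.float64(8.9)) (np.float64(-0.9), np.float64(9.0)) (np.float64(-0.4), np.float64(9.0)) (np.float64(0.0), np.float64(9.0)) 
t 36.62 at [503.9   6.6 100.1] yaw 1.4 tilt [-0.011  0.007 -1.   ] w 33.7 F [-0.   0.1  0.9] M [-0.1  -0.41 -0.05] q6 -1.42
turn [-0.012 -0.005  0.   ] | shift now-axes [ 9.9 95.8 -1. ] | shift after-turn [ 9.9 95.8  0.1]
```

```bash
python3 -m handwheel '[[[-0.006,0,0],[0,-2.5,6],0],[[-0.006,0,0],[0,-3,8],0],[[0,0,0],[0,-2.5,8.5],0],[[0,0,0],[0,-2,8.5],0],[[0,0,0],[0,-1.5,8.5],0],[[0,0,0],[0,-1,8],0],[[0,0,0],[0,-0.6,6],0],[[0,0,0],[0,-0.3,3],0],[[0,0,0],[0,0,1],0],[[0,0,0],[0,0,0],0]]'
python3 - <<'E'
from h import *
lev(5,.03);plan(600,0,100,1.4)
p=shot('wrist','w31.png');s=shot('scene','s31.png')
cv2.imwrite('pics/c31.png',np.hstack([cv2.resize(p['pixels'][140:310,180:380,::-1],None,fx=2,fy=2),cv2.resize(s['pixels'][130:300,230:430,::-1],None,fx=2,fy=2)]))
E
```

```text
t: 37.45
ee_pos: [483.3, 10.1, 35.1]
orientation: [-2.394, -2.016, 0.008]
ft_force: [-3.6, 1.8, 1.7]
width: 33.6
pressX -184.8 Y 0.2 Z 19.2 r 185.7 q 0.103 w 33.6 F [-3.6  1.8  1.7] t 37.45
(np.float64(-0.5), np.float64(5.4)) (np.float64(-0.3), np.float64(5.4)) (np.float64(-0.2), np.float64(5.4)) (np.float64(0.0), np.float64(5.4)) (np.float64(0.2), np.float64(5.4)) 
t 37.45 at [483.3  10.1  35.1] yaw 1.4 tilt [-0.012  0.006 -1.   ] w 33.6 F [-3.6  1.8  1.7] M [ 0.12  0.13 -0.03] q6 -1.42
turn [-0.013 -0.004 -0.   ] | shift now-axes [ 10.1 115.9 -66.3] | shift after-turn [  9.8 116.7 -64.9]
```

View pics/c31.png

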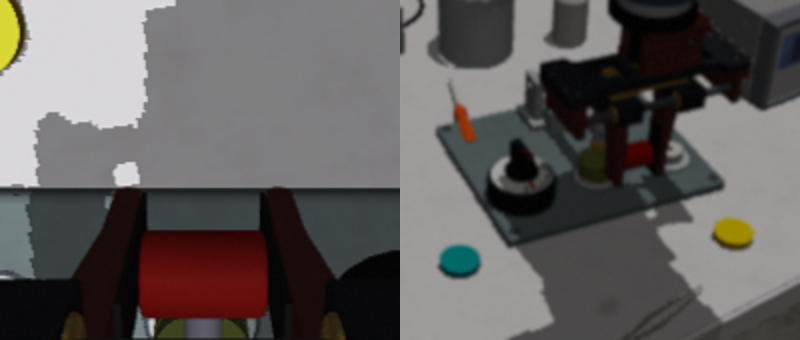

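```bash
python3 -m handwheel '[[[-0.004,0,0],[0,0.5,1.5],0],[[-0.004,0,0],[0,0.3,1.5],0],[[0,0,0],[0,0,1.5],0],[[0,0,0],[0,0,1.5],0],[[0,0,0],[0,0,1],0],[[0,0,0],[0,0,1],0],[[0,0,0],[0,0,0.5],0],[[0,0,0],[0,0,0],0],[[0,0,0],[0,0,0],0],[[0,0,0],[0,0,0],0]]'
python3 - <<'E'
from h import *
lev(2,.03);plan(483,10,26,1.4)
E
```

```text
t: 38.38
ee_pos: [482.9, 10.2, 27.6]
orientation: [-2.398, -2.018, 0.001]
ft_force: [-5.1, 2.2, 0.3]
width: 33.8
pressX -185.2 Y 0.2 Z 11.7 r 185.6 q 0.063 w 33.8 F [-5.1  2.2  0.3] t 38.38
(np.float64(-0.3), np.float64(5.4)) (np.float64(-0.1), np.float64(5.4)) 
t 38.38 at [482.9  10.2  27.6] yaw 1.399 tilt [-0.005  0.005 -1.   ] w 33.8 F [-5.1  2.2  0.3] M [0.18 0.28 0.01] q6 -1.41
turn [-0.006 -0.004 -0.001] | shift now-axes [-0.2  0.2  1.6] | shift after-turn [-0.2  0.2  1.6]
```

```bash
python3 -m handwheel '[[[-0.003,0,0],[0,-0.6,0.8],0],[[0,0,0],[0,-0.4,0.8],0],[[0,0,0],[0,0,0.6],0],[[0,0,0],[0,0,0.5],0],[[0,0,0],[0,0,0.5],0],[[0,0,0],[0,0,0],0],[[0,0,0],[0,0,0],0],[[0,0,0],[0,0,0],0],[[0,0,0],[0,0,0],0],[[0,0,0],[0,0,0],0]]'
python3 - <<'E'
from h import *
lev(2,.03);plan(483,10,24,1.4)
E
```

```text
t: 39.22
ee_pos: [482.8, 10.2, 24.5]
orientation: [-2.401, -2.021, -0.004]
ft_force: [-4.7, 2.4, 1.0]
width: 33.9
pressX -185.3 Y 0.2 Z 8.6 r 185.4 q 0.046 w 33.9 F [-4.7  2.4  1. ] t 39.22
(np.float64(-0.2), np.float64(5.4)) (np.float64(-0.0), np.float64(5.4)) 
t 39.22 at [482.8  10.2  24.5] yaw 1.399 tilt [-0.     0.004 -1.   ] w 33.9 F [-4.7  2.4  1. ] M [ 0.12  0.18 -0.01] q6 -1.41
turn [-0.001 -0.004 -0.001] | shift now-axes [-0.2  0.3  0.5] | shift after-turn [-0.2  0.3  0.5]
```

```bash
python3 -m handwheel '[[[0,0,0],[0,-0.5,0.5],0],[[0,0,0],[0,-0.3,0.5],0],[[0,0,0],[0,-0.2,0.5],0],[[0,0,0],[0,0,0.5],0],[[0,0,0],[0,0,0.5],0],[[0,0,0],[0,0,0.5],0],[[0,0,0],[0,0,0.5],0],[[0,0,0],[0,0,0.5],0],[[0,0,0],[0,0,0.5],0],[[0,0,0],[0,0,0.5],0]]'
python3 - <<'E'
from h import *
lev(2,.03);plan(483,10,24,1.4)
E
```

```text
t: 40.05
ee_pos: [482.5, 10.3, 19.2]
orientation: [-2.401, -2.022, -0.005]
ft_force: [-4.7, 1.6, 1.6]
width: 33.7
pressX -185.5 Y 0.2 Z 3.3 r 185.6 q 0.018 w 33.7 F [-4.7  1.6  1.6] t 40.05
(np.float64(-0.0), np.float64(5.4)) (np.float64(0.1), np.float64(5.4)) 
t 40.05 at [482.5  10.3  19.2] yaw 1.4 tilt [ 0.001  0.004 -1.   ] w 33.7 F [-4.7  1.6  1.6] M [ 0.09  0.18 -0.  ] q6 -1.41
turn [ 0.    -0.004 -0.   ] | shift now-axes [-0.2  0.5 -4.8] | shift after-turn [-0.2  0.5 -4.8]
```

```bash
python3 - <<'E'
from h import *
p=shot('wrist','w32.png');s=shot('scene','s32.png')
cv2.imwrite('pics/c32.png',np.hstack([cv2.resize(p['pixels'][220:320,230:330,::-1],None,fx=4,fy=4),cv2.resize(s['pixels'][170:250,290:370,::-1],None,fx=5,fy=5,interpolation=cv2.INTER_CUBIC)]))
E
```

```text
(no output)
```

View pics/c32.png

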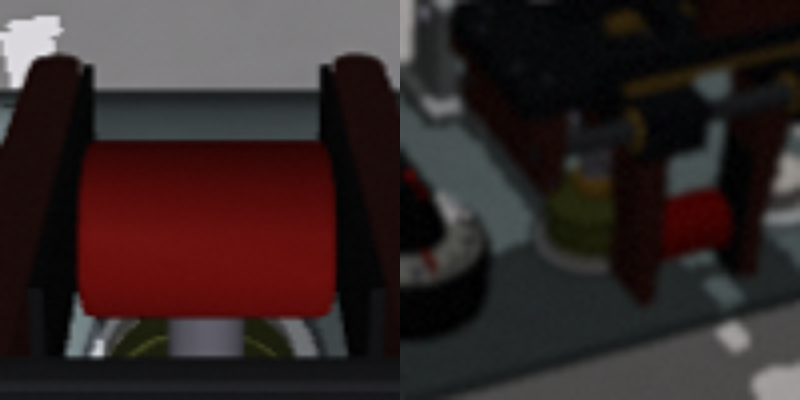

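```bash
python3 - <<'E'
from h import *
p=shot('wrist')
o=ctrl.get_obs();print(o['ee_pos'],o['ft_force'])
R=cv2.Rodrigues(np.array(p['rvec']))[0];cam=toworld(p,[0,0,0])
for q in(0.0,.02,.0435,.06,.08,.1):
    c=np.array([665.3-180*np.cos(q)*.985,-21.5+180*np.cos(q)*.170,55+180*np.sin(q)])
    a=np.array([c+12*np.array([.985*np.cos(t),-.17*np.cos(t),np.sin(t)]) for t in np.linspace(0,6.28,60)])
    v=np.array([px(p,w) for w in a])
    print(q,c,v[:,1].min().round(1),v[:,1].max().round(1),v[:,0].mean().round(1))
E
```

```text
[482.53212568  10.28420221  19.19472661] [-2.84554561  0.65933588  0.74708452]
0.0 [488.    9.1  55. ] 244.2 286.4 280.6
0.02 [488.03545882   9.0938802   58.59976   ] 246.9 290.1 280.6
0.0435 [488.16772151   9.07105314  62.82753085] 250.4 294.8 280.6
0.06 [488.31904427   9.04493652  65.79352117] 253.1 298.4 280.6
0.08 [488.56705747   9.00213221  69.38464491] 256.6 303.0 280.7
0.1 [488.8857615    8.94712746  72.970015  ] 260.3 307.9 280.7
```

The crossbar has ridden up about 8 mm in the pads. The image gives q≈0.066 and contact is expected near 0.044, so I keep lowering gently.

```bash
python3 -m handwheel '[[[0,0,0],[0,0,0.4],0],[[0,0,0],[0,0,0.4],0],[[0,0,0],[0,0,0.4],0],[[0,0,0],[0,0,0.4],0],[[0,0,0],[0,0,0.4],0],[[0,0,0],[0,0,0.4],0],[[0,0,0],[0,0,0.4],0],[[0,0,0],[0,0,0.4],0],[[0,0,0],[0,0,0.4],0],[[0,0,0],[0,0,0.4],0]]'
python3 - <<'E'
from h import *
lev(1,.03);plan(483,10,18,1.4)
p=shot('wrist','w33.png')
a=p['pixels'].astype(int);m=(a[...,0]>70)&(a[...,1]<50)&(a[...,2]<50);v=np.nonzero(m[:,270:295].mean(1)>.8)[0];print('bar rows',v.min(),v.max())
E
```

```text
t: 41.03
ee_pos: [482.5, 10.3, 17.8]
orientation: [-2.402, -2.022, -0.006]
ft_force: [-5.5, 0.8, 7.6]
width: 33.7
pressX -185.6 Y 0.2 Z 1.9 r 185.6 q 0.01 w 33.7 F [-5.5  0.8  7.6] t 41.03
(np.float64(0.0), np.float64(5.4)) 
t 41.03 at [482.5  10.3  17.8] yaw 1.4 tilt [ 0.001  0.004 -1.   ] w 33.7 F [-5.5  0.8  7.6] M [0.06 0.43 0.01] q6 -1.41
turn [ 0.001 -0.004 -0.   ] | shift now-axes [-0.2  0.5 -0.2] | shift after-turn [-0.2  0.5 -0.2]
bar rows 266 298
```

```bash
python3 -m handwheel '[[[0,0,0],[0,0,0.5],0],[[0,0,0],[0,0,0.5],0],[[0,0,0],[0,0,0.5],0],[[0,0,0],[0,0,0.5],0],[[0,0,0],[0,0,0.5],0],[[0,0,0],[0,0,0.5],0],[[0,0,0],[0,0,0.5],0],[[0,0,0],[0,0,0.5],0],[[0,0,0],[0,0,0.5],0],[[0,0,0],[0,0,0.5],0]]'
python3 - <<'E'
from h import *
lev(1,.03)
p=shot('wrist','w34.png');s=shot('scene','s34.png')
print(ctrl.get_obs()['ft_force'])
a=p['pixels'].astype(int);m=(a[...,0]>70)&(a[...,1]<50)&(a[...,2]<50);v=np.nonzero(m[:,270:295].mean(1)>.8)[0];print('bar rows',v.min(),v.max())
cv2.imwrite('pics/c34.png',np.hstack([cv2.resize(p['pixels'][220:320,230:330,::-1],None,fx=4,fy=4),cv2.resize(s['pixels'][170:250,290:370,::-1],None,fx=5,fy=5,interpolation=cv2.INTER_CUBIC)]))
E
```

```text
t: 41.92
ee_pos: [482.6, 10.3, 17.7]
orientation: [-2.402, -2.023, -0.007]
ft_force: [-5.3, 1.3, 9.7]
width: 33.9
pressX -185.5 Y 0.2 Z 1.8 r 185.5 q 0.01 w 33.9 F [-5.3  1.3  9.7] t 41.92
(np.float64(0.0), np.float64(5.4)) 
[-6.03150252  0.07696459  8.7533377 ]
bar rows 266 298
```

View pics/c34.png

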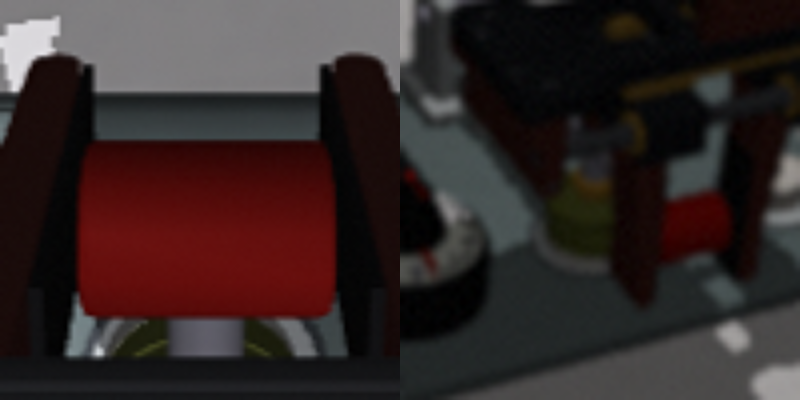

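```bash
python3 -m handwheel '[[[0,0,0],[0,-0.1,0.55],0],[[0,0,0],[0,-0.1,0.55],0],[[0,0,0],[0,-0.1,0.55],0],[[0,0,0],[0,-0.1,0.55],0],[[0,0,0],[0,-0.1,0.55],0],[[0,0,0],[0,-0.1,0.55],0],[[0,0,0],[0,-0.1,0.55],0],[[0,0,0],[0,-0.1,0.55],0],[[0,0,0],[0,-0.1,0.55],0],[[0,0,0],[0,-0.1,0.55],0]]'
python3 - <<'E'
from h import *
np.set_printoptions(precision=1,suppress=True)
for i in range(4):
    t=shot('top','t35.png');o=ctrl.get_obs();print(o['t'],o['ft_force'],o['ee_pos'],o['width'])
s=shot('scene','s35.png')
cv2.imwrite('pics/c35.png',np.hstack([cv2.resize(t['pixels'][180:260,255:355,::-1],None,fx=4,fy=5),cv2.resize(s['pixels'][170:250,255:355,::-1],None,fx=4,fy=5,interpolation=cv2.INTER_CUBIC)]))
E
```

```text
t: 42.85
ee_pos: [482.7, 10.3, 17.7]
orientation: [2.402, 2.023, 0.01]
ft_force: [-4.6, 1.7, 9.3]
width: 33.9
42.9 [-4.5  1.6 10.4] [482.7  10.3  17.7] 34.18769950970801
42.95 [-4.9  0.6  9.4] [482.7  10.3  17.7] 34.4060466700774
43.0 [-4.7  1.2  8.8] [482.7  10.3  17.7] 33.67937250864899
43.05 [-6.   0.6 10. ] [482.7  10.3  17.7] 33.88366574526252
```

View pics/c35.png

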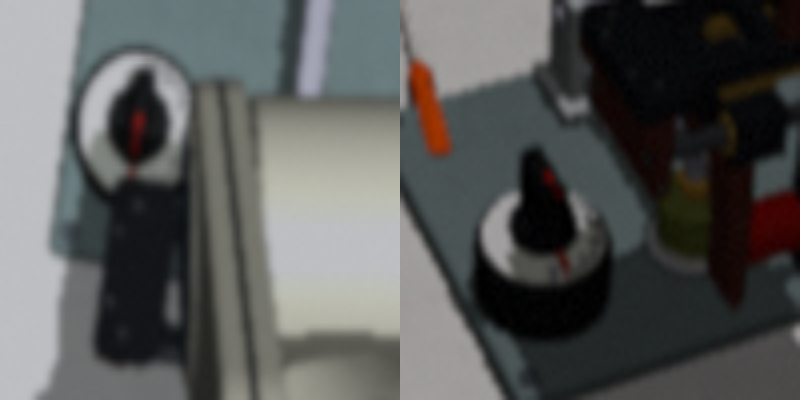

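Fz holds steady at 9–10 N, the pointer is on the red mark, and the foot bears on the stack. Handing in.

```bash
python3 -c "
from workcell import ctrl
print(ctrl.close_job())"
```

```text
the job is handed in; nothing more can be done
None
```

The job is handed in at about 43 s of the 72 s. The knob is on its zero stop, two green spacers are on the white disc in the nest, and the arm is holding the crossbar down at about 10 N.

**What was done**
- **Knob:** I turned it clockwise to the stop. The moment rose to 1.17 N m, and the red pointer was on its mark in the last top and scene views.
- **Spacers:** The white disc leaves 11 mm under the foot, so two 8 mm spacers are needed. I left the sample discs and the coloured look-alikes alone. After release the upper spacer sat about 0.8 mm off the lower one.
- **Lever:** I pinched the crossbar by its ends and brought it down until it met firm resistance. The last four readings gave 8.8 to 10.4 N, with the height unchanged.

**What disagreed or went wrong**
- **Fingertip offset:** The fingertips stand about 27 mm behind the reported TCP, where the description says 8 mm ahead. This caused one empty grip at the knob and one at the first spacer. It also led to a brief 44 N fingertip touch on the bench, which I backed off at once.
- **Crossbar slip:** The bar slid some 5 to 10 mm in the pads on the way down, so the lever angle worked out from the arm's position (0.01 rad) is unreliable. The wrist image gave about 0.06 rad, against the 0.044 expected at contact. Either way it is clear of the end stop.
- **Sideways force:** About 5 N remained along x at the end.

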